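Fasten the cold rail's cover stud with the wing key

ROBOT

A 6-joint arm with a two-finger parallel gripper is mounted at the origin on the work surface. World frame = base frame: x ahead of the robot, y to its left, z up, the work surface at z = 0. Lengths are in m, angles in rad, forces in N, time in s.
With the tool pointing down it reaches from about 0.3 to 0.775 m from the base axis. Payload 14.6 kg.
Tool frame: the origin (TCP) lies midway between the tips of the shut fingers; the grasp point (between the pads) lies 19 mm behind it; z points along the fingers, y is the line along which they close (so a half turn about z gives the same grasp; the last joint's range is limited). The gripper opens to 94 mm and grips with 3 to 60 N. Pads are 16 mm wide; open, the fingers measure 119 mm over their backs; the gripper's body (75 mm by 177 mm) begins 78 mm behind the grasp point.
Start: joints at [1.278, 0.3, 1.521, -0, 1.321, -0.067], TCP at [0.123, 0.536, 0.205] pointing down, gripper open.
Joint ranges: [-3.03, 3.03], [-0.79, 2.21], [0.23, 2.52], [-1.04, 4.18], [0, 3.07], [-2.55, 2.55]. Speed limits (rad/s): [2.22, 2.22, 2.57, 3.14, 3.14, 3.14].

INTERFACE

Orientations are given as [roll, pitch, yaw] about the fixed x, y, z axes, in that order (R = Rz(yaw) Ry(pitch) Rx(roll)).
In Python, from station import ctrl gives the robot as it stands. The module is installed in compiled form; this text tells all that it offers.
- The arm moves only by the tool servo_tool, never from a script. Its argument "plan" is a list of rows, each a list of 7 numbers: the opening in per cent of the stroke, from 0 (shut) to 100 (fully open), then the shift along the tool's x, y, z in m, then the turn, a rotation vector about the tool's x, y, z in rad. A call has exactly 8 rows; each row shifts and turns the commanded pose from where the row before left it, along the tool's axes as they then stand; what a row does not reach is not made up. A row lasts 1/8 s, in which the tool goes at most 62.5 mm and 10.7 degrees, less where a joint would pass 70% of its speed; a pose out of reach is approached as far as the arm can. A call with a gripper value outside its range is refused whole. The fingers move at their own pace and stop on an object; "force" is the grip in N (left out, the last holds). Time passes only in rows, so rows that do not move let the fingers close, or fill a call up. It gives the time, the measured TCP pose, the force, the opening and the grip force at its end, in the units of the state.
- ctrl.get_obs(): the state, without advancing time (a new reading comes with each control period).
- ctrl.camera(name): name is "scene" or "top" or "wrist"; returns a dict with "pixels" (420x560x3 uint8, red, green, blue), "z_map" (420x560 float32, m along the optical axis (not along the pixel's ray), 0 where there is no reading), "mtx" (3x3 intrinsics, pixels), "pose" (4x4, takes a point from camera to world coordinates). Camera axes: x right, y up, looking along -z (the intrinsics and any distortion apply to the point x, -y, -z); pixel columns grow to the right and rows downward; lengths in m; the calibration is good to about 2 mm. A picture is of the moment at which its call begins.
- ctrl.hand_in(): hands the job in; it is judged then, once.
The state is a dict: "time_s": time; "qpos": joint angles; "joint_vel": joint speeds; "tau": joint torques, N m; "ee_pos": TCP position; "eef_rot": TCP orientation; "force": force on the tool from outside, world axes, zero at the start; "moment": the same for the moment, N m; "grip_width": finger opening in m; "grip_force": force on a finger pad.
Only numpy, scipy, OpenCV 4.12 (cv2) and the standard library are available. Lean on these libraries where they do the work, as an engineer would, in place of code of your own. Each camera call takes 0.05 s, during which the arm holds its last target. There are 200 camera calls.

TASK

The cover of the cold rail's compressor box is on but its slotted quarter-turn stud is still popped up. Take the orange wing key from the counter and stand it blade down in the brass collar over the stud, let go and take it again from straight above (the high sides leave no room to turn it with a leaning hand), feel for the slot, then press the stud in and turn it clockwise until it drops into its catch and stays down. Afterwards pull the key out and put it in the steel pot without dropping it from a height, and leave the pot and the other things standing where they are.

Things in the scene. Friction and masses are not known exactly. Their poses are not given: they have to be found in the camera images.
- cold_rail: fixed countertop cold rail. Origin on the counter below the stud's axis; x to its back, y to its white control tower, z up. Flat cover 115 mm up. High sides, 245 mm up, rise 85 mm each side of the stud: lidded pans (to y -615 mm), tower (y +85 to +195). Front edge x = -140 mm, back +200, both ends of the low box open
- collar_mouth (a point): centre of the open top of the brass guide collar round the stud; axes as the cold rail. Mouth 34 mm above the flat cover (149 above the counter), 28 mm wide inside, 38 outside, narrowing over the top 9 mm to a bore of 18 mm (28 outside)
- stud_rest (a point): centre of the popped-up stud's head, 32 mm below the collar's mouth; axes as the cold rail, they do not turn with the stud. Head 18 mm, slot 5 mm wide, 6 deep, right across. At first the slot lies along y or up to 0.42 rad clockwise (from above) of it: see or feel it. Unpressed it turns at most to 0.45; pressed, clockwise to a stop at 1.57 rad; it catches past 1.40
- stud_drop (a joint): how far the stud is pressed in, m: 0 popped up (unfastened), 0.0065 at the stop, 0.002 when let up into its catch. A spring lifts it with 6 N at 0, 10 N at the stop. It turns only when pressed in 0.005 or more, needing under 0.3 N m. Let go half-turned it stays at 0.005; let go unturned it pops up to 0
- key_mid (a point): centre of the orange wing key, 91 mm long, about 90 g; lying at first, centre 9 mm up, blade pointing away from the robot, 0 to 0.7 rad to the left. x to the blade, y across the wings, z out of the flat side. From here: handle x = -45.5 to -5.5 mm, 46 wide (y), 18 thick (z); round shaft, 16 mm, to +38.5 (the last 4 mm 13 mm); blade to +45.5, 15 wide (y), 3 thick (z)
- pot: steel utensil pot standing open on the counter, to take the key; origin at the centre of its underside, z up; 95 mm tall, 100 mm across at the mouth, wall 3 mm, about 400 g
- drink_bottle: red drink bottle, 72 mm across, 205 mm tall, to be left alone; origin at the centre of its underside
- snack_plate: white plate with grapes, crackers and cheese, 172 mm across, 30 mm tall, to be left alone; origin at the centre of its underside
- olive_jar: glass jar of olives with a white lid, 64 mm across, 100 mm tall, to be left alone; origin at the centre of its underside
Not all that is in view belongs to the job. Of the things like the pot, leave any that is purple or red; of the rest the larger one is meant.

How it is judged:
On the way, in this order (a step that is already met when the one before it is completed fails the run):
1. the key stands by itself, blade down, in the collar (horizontal distance between key_mid and collar_mouth below 0.012 m and angle between key_mid's own x axis and vertical above 2.88 rad and z of key_mid in the frame of collar_mouth below 0.02 m and contact force between the fingers and key below 0.05 N), for 0.2 s.
2. the stud has been pressed in, turned and has come up into its catch (value of joint stud_drop between 0.0012 and 0.0032 m), for 0.4 s.
At the end, for the whole second after the job is handed in: The stud sits in its catch (pressed in 1.2 to 3.2 mm, by itself), the key rests in the pot (its centre within 45 mm of the pot's axis and less than 80 mm above the counter, at rest), and the pot stands upright (within 0.1 rad); pot, bottle, plate and jar within 3 cm of where they stood (all of step 2 and horizontal distance between key_mid and pot below 0.045 m and height (world z) of key_mid below 0.08 m and linear speed of key below 0.02 m/s and angle between pot's own z axis and vertical below 0.1 rad); the robot touches nothing.
It fails at once if the key falls free from more than about 5 cm (contact force between the fingers and key below 0.05 N and linear speed of key above 1 m/s).
It fails at once if the drink bottle, the snack plate, the olive jar or the pot is pushed more than 3 cm from its place (distance of any of drink_bottle, snack_plate, olive_jar, pot from where it was at the start of the episode above 0.03 m).
It also fails if it takes over 72 s, if anything falls off the work surface, if the arm or the gripper's body presses on something with over 40 N, if the wrist force passes 120 N, or if a joint passes its speed limit or range.

## Working session

There is one attempt and no reset: what is moved stays moved. The work goes in short steps, Python scripts to look and compute and a tool call to move; the robot and the scene stay as the last step left them, time stands still between calls to the robot, and variables do not carry over. Pictures are saved under pics/ and viewed, at most 10 in all, crops included, and the job is handed in when it is done.

Besides the shell and the picture viewer there is one more tool, called after "Call:" as name(argument=value, ...), one argument or row to a line, values as JSON. servo_tool: Moves the arm, as the interface text tells. Its arguments: {"type":"object","properties":{"plan":{"type":"array","items":{"type":"array","items":{"type":"number"}}},"force":{"type":"number"}},"required":["plan"]}

```bash
mkdir -p pics
cat > h.py <<'E'
import numpy as np, cv2, pickle
from station import ctrl
def grab(n, f):
    c=ctrl.camera(n); cv2.imwrite('pics/'+f+'.png', c['pixels'][:,:,::-1]); pickle.dump(c,open('pics/'+f+'.pkl','wb')); return c
def load(f): return pickle.load(open('pics/'+f+'.pkl','rb'))
def cloud(c):
    z=c['z_map'].astype(float); K=c['mtx']; v,u=np.mgrid[:420,:560]
    p=np.stack([(u-K[0,2])/K[0,0]*z, -(v-K[1,2])/K[1,1]*z, -z],-1)
    T=c['pose']; w=p@T[:3,:3].T+T[:3,3]; w[z==0]=np.nan; return w
E
python3 - <<'E'
from h import *
a=grab('scene','s0'); b=grab('top','t0'); 
print(b['pose'].round(3), a['pose'].round(3), b['mtx'])
o=ctrl.get_obs(); print({k:np.round(v,3) for k,v in o.items()})
E
```

```text
[[-1.00e-03  9.94e-01 -1.06e-01  4.80e-01]
 [-1.00e+00 -2.00e-03 -6.00e-03  1.73e-01]
 [-6.00e-03  1.06e-01  9.94e-01  1.22e+00]
 [ 0.00e+00  0.00e+00  0.00e+00  1.00e+00]] [[ 0.575 -0.512  0.638  1.164]
 [ 0.818  0.341 -0.463 -0.237]
 [ 0.019  0.788  0.615  0.653]
 [ 0.     0.     0.     1.   ]] [[423.61297883   0.         280.61267518]
 [  0.         423.61297883 202.46616364]
 [  0.           0.           1.        ]]
{'time_s': np.float64(0.1), 'qpos': array([ 1.278,  0.3  ,  1.521, -0.   ,  1.321, -0.067]), 'joint_vel': array([ 0.001, -0.001, -0.003, -0.   , -0.001, -0.001]), 'tau': array([-1.0000e-03, -5.3264e+01, -3.5329e+01,  7.1000e-02,  2.3000e-02,
       -0.0000e+00]), 'ee_pos': array([0.123, 0.536, 0.205]), 'eef_rot': array([-3.141, -0.   ,  2.916]), 'force': array([-0.586,  0.523,  0.201]), 'moment': array([ 0.002,  0.011, -0.026]), 'grip_force': np.float64(0.0), 'grip_width': np.float64(0.094)}
```

View pics/t0.png

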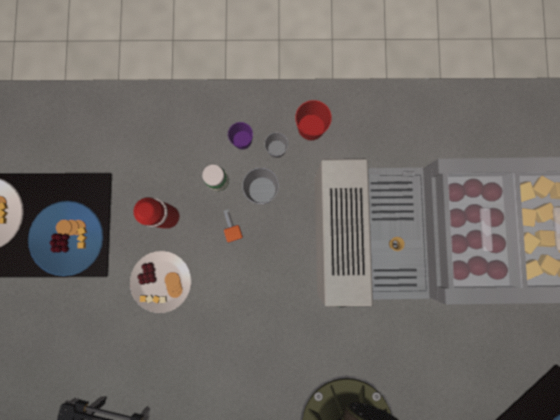

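View pics/s0.png

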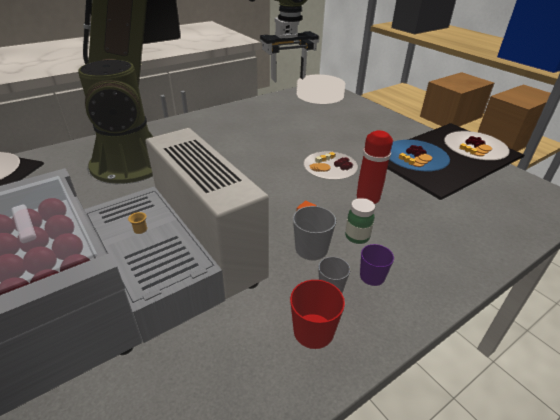

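The top view shows the key with its handle at (232,234) and blade at (227,212). The grey pot is at (260,186), the collar at (396,243), the bottle at (155,212), the plate at (160,282) and the jar at (214,177). Red, purple and small grey cups are decoys.

Run:
```python
from h import *
c=load('t0'); w=cloud(c); im=c['pixels'].astype(int); hsv=cv2.cvtColor(c['pixels'],cv2.COLOR_RGB2HSV)
def reg(u0,u1,v0,v1,m): 
    k=np.zeros((420,560),bool); k[v0:v1,u0:u1]=1; return w[k&m&~np.isnan(w[...,2])]
# counter
P=reg(290,315,200,300,w[...,2]<0.1); print('counter z',np.median(P[:,2]))
o=reg(215,250,200,250,(hsv[...,1]>150)); print('handle',o.mean(0),len(o),o.min(0),o.max(0))
r=cv2.minAreaRect((o[:,:2]*1000).astype(np.float32)); print(r)
k=reg(215,250,195,250,w[...,2]>0.005); print('key all',len(k),k.mean(0))
r=cv2.minAreaRect((k[:,:2]*1000).astype(np.float32)); print(r, cv2.boxPoints(r))
l=cv2.fitLine((k[:,:2]).astype(np.float32),cv2.DIST_L2,0,.01,.01); print('line',l.ravel(),np.arctan2(l[1],l[0]))
p=reg(240,282,165,208,w[...,2]>0.085); print('pot rim',p.min(0),p.max(0),cv2.minEnclosingCircle((p[:,:2]).astype(np.float32)))
y=reg(380,412,228,258,(hsv[...,1]>120)&(w[...,2]>0.13)); print('collar',len(y),y.min(0),y.max(0),cv2.minEnclosingCircle((y[:,:2]).astype(np.float32)))
f=reg(368,428,165,300,(w[...,2]>0.105)&(w[...,2]<0.122)); print('cover',np.median(f[:,2]));r=cv2.minAreaRect((f[:,:2]*1000).astype(np.float32)); print(r)
t=reg(315,375,155,310,(w[...,2]>0.235)); print('tower',np.median(t[:,2]));r=cv2.minAreaRect((t[:,:2]*1000).astype(np.float32)); print(r)
# scene cam
c=load('s0'); w=cloud(c); hsv=cv2.cvtColor(c['pixels'],cv2.COLOR_RGB2HSV)
y=reg(120,160,205,240,(hsv[...,1]>120)&(hsv[...,0]<30)&(w[...,2]>0.13)); print('collar s',len(y),y.min(0),y.max(0),cv2.minEnclosingCircle((y[:,:2]).astype(np.float32)))
p=reg(285,340,200,262,(w[...,2]>0.085)); print('pot s',p.min(0),p.max(0),cv2.minEnclosingCircle((p[:,:2]).astype(np.float32)))
```

```text
counter z 0.0011332745836976077
handle [0.5209296  0.31582574 0.01905273] 190 [0.49917557 0.29204749 0.01299649] [0.54164745 0.33786031 0.02602288]
((521.2232055664062, 316.11187744140625), (36.26437759399414, 41.75166702270508), 18.827972412109375)
key all 417 [0.54140472 0.31727625 0.01846884]
((553.099365234375, 317.723876953125), (102.29977416992188, 156.25599670410156), 87.44093322753906) [[472.76547 270.11337]
 [628.8656  263.13663]
 [633.4332  365.33438]
 [477.33313 372.31113]]
line [ 0.9986533  -0.05188012  0.5414047   0.31727624] [-0.05190342]
pot rim [0.59854175 0.18642176 0.08509001] [0.696553   0.28321183 0.10110527] ((0.6470800042152405, 0.23457305133342743), 0.04982457682490349)
collar 79 [ 0.47653469 -0.12771546  0.13346105] [ 0.50407696 -0.09479589  0.15272631] ((0.4902608394622803, -0.11125567555427551), 0.016605831682682037)
cover 0.11630582601042239
((520.6203002929688, -125.39456176757812), (339.7701721191406, 147.109375), 0.7561377882957458)
tower 0.24614495715522355
((518.1842041015625, 27.899152755737305), (339.1018371582031, 110.89151000976562), 0.739319384098053)
collar s 212 [ 0.47014104 -0.13172421  0.13010937] [ 0.50892442 -0.09759472  0.14988006] ((0.4895492196083069, -0.11611861735582352), 0.019517172127962112)
pot s [0.59710218 0.18158862 0.08502167] [0.6979212  0.28178065 0.09574027] ((0.6474871039390564, 0.23211847245693207), 0.05069417878985405)
```

```bash
cat >> h.py <<'E'
from scipy.spatial.transform import Rotation as Rt
from scipy.linalg import logm, expm
def T(p,R): M=np.eye(4); M[:3,:3]=R; M[:3,3]=p; return M
def cur():
    o=ctrl.get_obs(); return T(o['ee_pos'],Rt.from_euler('xyz',o['eef_rot']).as_matrix())
def lean(th,psi,s):   # tool z: th below horizontal, heading psi; tool y = s*left
    z=np.array([np.cos(th)*np.cos(psi),np.cos(th)*np.sin(psi),-np.sin(th)]); y=s*np.array([-np.sin(psi),np.cos(psi),0])
    return np.stack([np.cross(y,z),y,z],1)
def row(A,B,n=8):     # constant row taking pose A to B in n rows
    D=np.linalg.inv(A)@B; w=Rt.from_matrix(D[:3,:3]).as_rotvec()
    p=expm(np.real(logm(D))/n)[:3,3]; print('row x%d'%n,p.round(5),(w/n).round(5),'deg/row',np.degrees(np.linalg.norm(w)/n).round(1))
def st():
    o=ctrl.get_obs(); print({k:np.round(v,4).tolist() for k,v in o.items() if k in('time_s','qpos','ee_pos','eef_rot','force','moment','grip_width','grip_force')})
E
python3 - <<'E'
from h import *
R=lean(.5,.33,-1); d=R[:,2]; G=np.array([.521,.316,.010])
print(Rt.from_matrix(R).as_euler('xyz'), G-.14*d)
via=T([.36,.36,.22],lean(1.57,.6,-1)); row(cur(),via); row(via,T(G-.14*d,R))
E
```

```text
[ 3.14159265 -1.07079633  0.33      ] [0.40476776 0.27618757 0.07711958]
row x8 [-0.03833  0.02625 -0.0019 ] [-1.9000e-04  1.9000e-04  2.8948e-01] deg/row 16.6
row x8 [-0.00849  0.01102  0.01702] [-0.01808  0.1329   0.03045] deg/row 7.9
```

Call:
servo_tool(
  plan=[
    [70,-0.022,0.016,-0.001,0,0,0.175],
    [70,-0.022,0.016,-0.001,0,0,0.175],
    [70,-0.022,0.016,-0.001,0,0,0.175],
    [70,-0.022,0.016,-0.001,0,0,0.175],
    [70,-0.022,0.016,-0.001,0,0,0.175],
    [70,-0.022,0.016,-0.001,0,0,0.175],
    [70,-0.022,0.016,-0.001,0,0,0.175],
    [70,-0.022,0.016,-0.001,0,0,0.175],
  ],
)

```text
time_s: 1.1
ee_pos: [0.3199, 0.4936, 0.2129]
eef_rot: [-3.141, 0.001, 1.51]
force: [-0.1, -0.3, -0.2]
grip_width: 0.0661
grip_force: 0.0
```

Run:
```python
from h import *
st()
R=lean(.5,.33,-1); d=R[:,2]; G=np.array([.521,.316,.010])
row(cur(),T(G-.14*d,R),10)
```

```text
{'time_s': 1.1, 'qpos': [0.9335, 0.3808, 1.3957, -0.0, 1.366, 0.9943], 'ee_pos': [0.3199, 0.4936, 0.2129], 'eef_rot': [-3.1411, 0.0008, 1.51], 'force': [-0.0883, -0.322, -0.1919], 'moment': [-0.0898, 0.0483, 0.0148], 'grip_force': 0.0, 'grip_width': 0.0661}
row x10 [-0.02053  0.01688  0.0077 ] [-0.06287  0.094    0.106  ] deg/row 8.9
```

Call:
servo_tool(
  plan=[
    [70,-0.0205,0.017,0.0077,-0.063,0.094,0.106],
    [70,-0.0205,0.017,0.0077,-0.063,0.094,0.106],
    [70,-0.0205,0.017,0.0077,-0.063,0.094,0.106],
    [70,-0.0205,0.017,0.0077,-0.063,0.094,0.106],
    [70,-0.0205,0.017,0.0077,-0.063,0.094,0.106],
    [70,-0.0205,0.017,0.0077,-0.063,0.094,0.106],
    [70,-0.0205,0.017,0.0077,-0.063,0.094,0.106],
    [70,-0.0205,0.017,0.0077,-0.063,0.094,0.106],
  ],
)

```text
time_s: 2.1
ee_pos: [0.4015, 0.3316, 0.1415]
eef_rot: [2.919, -0.731, 0.816]
force: [-0.2, 0.0, 0.3]
grip_width: 0.0659
grip_force: 0.0
```

Run:
```python
from h import *
st()
c=grab('wrist','w1'); w=cloud(c); hsv=cv2.cvtColor(c['pixels'],cv2.COLOR_RGB2HSV)
print(c['pose'].round(3),np.nanmin(c['z_map']))
m=(abs(w[...,0]-.54)<.08)&(abs(w[...,1]-.32)<.06)&(w[...,2]>.006)&(w[...,2]<.05); P=w[m]
print(m.sum(),P.mean(0))
mo=m&(hsv[...,1]>130); r=cv2.minAreaRect((w[mo][:,:2]*1000).astype(np.float32)); print('handle',r,mo.sum(),w[mo].max(0))
r=cv2.minAreaRect((P[:,:2]*1000).astype(np.float32)); print('all',r)
l=cv2.fitLine(P[:,:2].astype(np.float32),cv2.DIST_HUBER,0,.001,.001).ravel(); print(l,np.arctan2(l[1],l[0]))
R=lean(.5,.33,-1); d=R[:,2]; G=np.array([.521,.316,.010])
row(cur(),T(G-.10*d,R),4)
```

```text
{'time_s': 2.1, 'qpos': [0.6922, 0.0249, 2.2078, -0.7184, 0.2122, 2.185], 'ee_pos': [0.4015, 0.3316, 0.1415], 'eef_rot': [2.919, -0.7313, 0.816], 'force': [-0.2414, 0.0228, 0.3166], 'moment': [-0.2385, 0.3635, -0.0017], 'grip_force': 0.0, 'grip_width': 0.0659}
[[ 0.61   0.65  -0.453  0.331]
 [-0.775  0.609 -0.171  0.314]
 [ 0.165  0.456  0.875  0.322]
 [ 0.     0.     0.     1.   ]] 0.0
1691 [0.53602047 0.31571877 0.01827132]
handle ((520.5537109375, 315.6141662597656), (38.509151458740234, 44.52435302734375), 18.67169761657715) 1133 [0.54419414 0.34167281 0.02081843]
all ((563.615478515625, 312.868408203125), (72.86210632324219, 136.7519989013672), 73.22813415527344)
[0.9886129  0.15048096 0.5263154  0.3199823 ] 0.15105475
row x4 [-0.01555  0.01141  0.01612] [-0.04026  0.07374  0.08276] deg/row 6.8
```

View pics/w1.png

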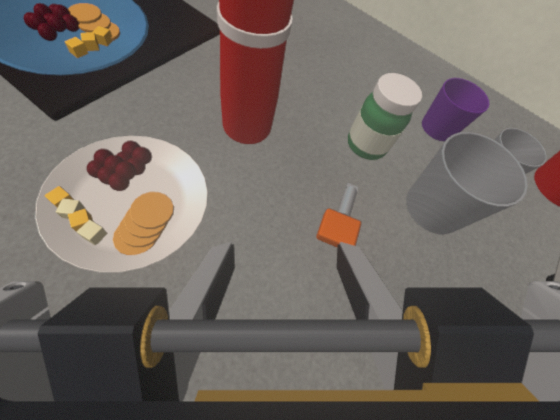

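The wrist picture shows the orange handle at (340,229) with its shaft pointing up to (350,190). This confirms the key's place and its yaw of about 0.33. The low leaning grasp needs the wrist (q4) flipped, so I'll fit the arm kinematics next.

```bash
cat > k.py <<'E'
from h import *
from scipy.optimize import least_squares
D=[([1.278,.3,1.521,0,1.321,-.067],[.123,.536,.205],[-3.141,0,2.916]),
([0.9335,0.3808,1.3957,0,1.366,0.9943],[0.3199,0.4936,0.2129],[-3.1411,0.0008,1.51]),
([0.6922,0.0249,2.2078,-0.7184,0.2122,2.185],[0.4015,0.3316,0.1415],[2.919,-0.7313,0.816])]
PAR=[.447,.43,.154,.269,.037,0]; S4,S6=1,1
def fk(q,p=None,s=None):
    a1,a2,h,L,e,e2=PAR if p is None else p; s4,s6=(S4,S6) if s is None else s
    E=lambda a,t: Rt.from_euler(a,t).as_matrix()
    B=E('z',q[0]); R=B@E('y',q[1]+q[2])@E('z',s4*q[3])
    x=B@(np.array([0,e,h])+E('y',q[1])@[0,0,a1])+B@E('y',q[1]+q[2])@[0,0,a2]
    R=R@E('y',q[4]); x=x+R@[0,e2,0]+L*R[:,2]
    return T(x,R@E('z',s6*q[5])@E('z',OFF))
OFF=np.pi/2
LO=np.array([-3.03,-.79,.23,-1.04,0.,-2.55]);HI=np.array([3.03,2.21,2.52,4.18,3.07,2.55])
def ik(M,q0):
    f=lambda q:(lambda F:np.r_[(F[:3,3]-M[:3,3])*10,Rt.from_matrix(F[:3,:3].T@M[:3,:3]).as_rotvec()])(fk(q))
    r=least_squares(f,np.clip(q0,LO+.01,HI-.01),bounds=(LO,HI)); return r.x,np.abs(r.fun).max()
E
python3 - <<'E'
import k; from k import *
for s in [(1,1),(1,-1),(-1,1),(-1,-1)]:
  for off in (np.pi/2,-np.pi/2,0,np.pi):
    k.OFF=off
    e=max(np.linalg.norm(Rt.from_matrix(fk(q,s=s)[:3,:3].T@Rt.from_euler('xyz',r).as_matrix()).as_rotvec()) for q,p,r in D)
    if e<1: print(s,off,e)
for e2 in (0,1):
    f=lambda v: np.ravel([fk(q,p=np.r_[v[:5],v[5]*e2],s=(1,1))[:3,3]-p for q,p,r in D])
    r=least_squares(f,[.447,.43,.154,.269,.037,0]); print(r.x.round(4),np.abs(r.fun).max())
E
```

```text
(1, 1) 1.5707963267948966 0.00027732314193340134
[0.462  0.4249 0.1286 0.2588 0.0361 0.    ] 0.0011347030802306701
[0.4658 0.4236 0.1283 0.2623 0.0327 0.0039] 0.001179324625006667
```

```bash
sed -i 's/^PAR=.*;/PAR=[.462,.4249,.1286,.2588,.0361,0];/' k.py
python3 - <<'E'
from k import *
G=np.array([.5207,.3157,.010])
def S(n,M,seeds):
    for s in seeds:
        q,e=ik(M,s)
        if e<1e-3: print(n,q.round(3),e.round(5))
for th in (.4,.5,.6):
    R=lean(th,.327,-1); d=R[:,2]
    S('grasp%.1f'%th,T(G,R),[[.5,.5,2.2,3.1,.7,-1.5],[.5,.5,2.2,3.1,.7,1.5]])
    S('pre',T(G-.1*d,R),[[.5,.3,2.4,3.1,.7,-1.5],[.5,.3,2.4,3.1,.7,1.5]])
    S('lifted',T(G+[0,0,.15],R),[[.5,.3,2.2,3.1,.7,-1.5],[.5,.3,2.2,3.1,.7,1.5]])
    Rp=lean(np.pi/2-th,0.013,1); P=np.array([.49,-.113,.188])
    S('place',T(P,Rp),[[-.2,0,2,0,.7,-1.5],[-.2,0,2,0,.7,1.5]])
    S('placehi',T(P+[0,0,.08],Rp),[[-.2,0,2,0,.7,-1.5],[-.2,0,2,0,.7,1.5]])
    Rp=lean(np.pi/2-th,0.013,-1); P=np.array([.49,-.113,.188])
S('down',T(P,lean(1.57,.013,1)),[[-.2,0,2,0,1.2,-1.5]])
S('downcw',T(P,lean(1.57,.013-1.6,1)),[[-.2,0,2,0,1.2,0]])
E
```

```text
grasp0.4 [ 0.586  0.575  2.264  3.453  0.88  -1.67 ] 0.0
grasp0.4 [ 0.586  0.575  2.264  3.453  0.88  -1.67 ] 0.0
pre [ 0.667  0.383  2.472  3.544  0.903 -1.692] 0.0
pre [ 0.667  0.383  2.472  3.544  0.903 -1.692] 0.0
lifted [ 0.586  0.213  2.208  3.661  0.495 -1.934] 0.0
lifted [ 0.586  0.213  2.208  3.661  0.495 -1.934] 0.0
place [-0.375  0.026  1.941  0.204  0.812 -2.072] 0.0
placehi [-0.375 -0.027  1.797  0.175  1.006 -2.025] 0.0
grasp0.5 [ 0.579  0.524  2.238  3.485  0.707 -1.713] 0.0
grasp0.5 [ 0.579  0.524  2.238  3.485  0.707 -1.713] 0.0
pre [ 0.65   0.296  2.428  3.599  0.683 -1.776] 0.0
pre [ 0.65   0.296  2.428  3.599  0.683 -1.776] 0.0
lifted [ 0.579  0.188  2.162  3.849  0.343 -2.126] 0.0
lifted [ 0.579  0.188  2.162  3.849  0.343 -2.126] 0.0
place [-0.398 -0.011  2.008  0.301  0.703 -2.168] 0.0
placehi [-0.398 -0.07   1.865  0.247  0.898 -2.092] 0.0
grasp0.6 [ 0.57   0.483  2.203  3.541  0.537 -1.779] 0.0
grasp0.6 [ 0.57   0.483  2.203  3.541  0.537 -1.779] 0.0
pre [ 0.632  0.234  2.372  3.709  0.479 -1.91 ] 0.0
pre [ 0.632  0.234  2.372  3.709  0.479 -1.91 ] 0.0
place [-0.422 -0.043  2.074  0.435  0.6   -2.303] 0.0
placehi [-0.422 -0.11   1.933  0.341  0.792 -2.181] 0.0
down [-0.299  0.214  1.676  0.     1.251 -1.883] 0.0
downcw [-2.980e-01  2.140e-01  1.676e+00 -1.000e-03  1.252e+00 -2.820e-01] 0.0
```

```bash
cat >> k.py <<'E'
def jrows(q0,q1,n,m=8,grip=70,pr=True):   # first m of n rows of a joint-space path
    A=fk(q0); out=[]
    for i in range(1,n+1):
        B=fk(np.array(q0)+(np.array(q1)-q0)*i/n); Dm=np.linalg.inv(A)@B; w=Rt.from_matrix(Dm[:3,:3]).as_rotvec()
        if i<=m: out.append([grip]+Dm[:3,3].round(4).tolist()+w.round(3).tolist())
        A=B
        if pr: print(i,B[:3,3].round(3),'body',(B[:3,3]-.097*B[:3,2]).round(3),'z',B[:3,2].round(2),np.degrees(np.linalg.norm(w)).round(1))
    print(out)
E
python3 - <<'E'
from k import *
q=ctrl.get_obs()['qpos']
jrows(q,[.65,.15,2.40,3.55,.5,-1.75],20)
E
```

```text
1 [0.388 0.33  0.126] body [0.334 0.299 0.2  ] z [ 0.56  0.32 -0.76] 3.6
2 [0.374 0.33  0.112] body [0.325 0.298 0.189] z [ 0.51  0.33 -0.8 ] 3.6
3 [0.36  0.333 0.1  ] body [0.316 0.3   0.18 ] z [ 0.46  0.34 -0.82] 3.6
4 [0.345 0.339 0.091] body [0.306 0.303 0.172] z [ 0.4   0.37 -0.84] 3.6
5 [0.332 0.346 0.084] body [0.298 0.307 0.166] z [ 0.35  0.4  -0.84] 3.6
6 [0.32  0.356 0.08 ] body [0.29  0.312 0.162] z [ 0.31  0.45 -0.84] 3.5
7 [0.31  0.366 0.079] body [0.283 0.318 0.159] z [ 0.28  0.5  -0.82] 3.5
8 [0.304 0.378 0.081] body [0.279 0.325 0.158] z [ 0.25  0.55 -0.8 ] 3.5
9 [0.301 0.389 0.085] body [0.277 0.331 0.159] z [ 0.25  0.59 -0.77] 3.5
10 [0.302 0.399 0.09 ] body [0.277 0.337 0.16 ] z [ 0.25  0.64 -0.72] 3.6
11 [0.306 0.407 0.097] body [0.279 0.341 0.163] z [ 0.28  0.68 -0.68] 3.7
12 [0.315 0.413 0.104] body [0.284 0.344 0.166] z [ 0.31  0.71 -0.63] 3.8
13 [0.326 0.415 0.111] body [0.291 0.345 0.168] z [ 0.36  0.72 -0.59] 4.0
14 [0.341 0.413 0.118] body [0.3   0.343 0.171] z [ 0.42  0.72 -0.55] 4.2
15 [0.357 0.407 0.122] body [0.309 0.338 0.172] z [ 0.49  0.71 -0.51] 4.5
16 [0.374 0.396 0.125] body [0.319 0.331 0.172] z [ 0.56  0.67 -0.48] 4.8
17 [0.391 0.38  0.125] body [0.329 0.32  0.17 ] z [ 0.63  0.62 -0.46] 5.2
18 [0.406 0.36  0.122] body [0.338 0.307 0.167] z [ 0.7   0.55 -0.46] 5.5
19 [0.419 0.336 0.117] body [0.346 0.291 0.162] z [ 0.75  0.46 -0.46] 5.8
20 [0.428 0.309 0.108] body [0.35  0.273 0.155] z [ 0.8   0.37 -0.48] 6.2
[[70, -0.0179, -0.0086, 0.0027, 0.032, -0.052, 0.011], [70, -0.0162, -0.0108, 0.0028, 0.041, -0.046, 0.011], [70, -0.0139, -0.0126, 0.0029, 0.049, -0.037, 0.011], [70, -0.0111, -0.014, 0.003, 0.056, -0.027, 0.011], [70, -0.0078, -0.0147, 0.003, 0.059, -0.015, 0.011], [70, -0.0044, -0.0148, 0.0029, 0.061, -0.002, 0.011], [70, -0.0008, -0.0141, 0.0028, 0.059, 0.012, 0.011], [70, 0.0026, -0.0126, 0.0025, 0.054, 0.026, 0.011]]
```

Call:
servo_tool(
  plan=[
    [70,-0.018,-0.0086,0.001,0.032,-0.052,0.011],
    [70,-0.016,-0.011,0.001,0.041,-0.046,0.011],
    [70,-0.014,-0.0125,0.001,0.049,-0.037,0.011],
    [70,-0.011,-0.014,0.001,0.056,-0.027,0.011],
    [70,-0.008,-0.015,0.001,0.059,-0.015,0.011],
    [70,-0.0044,-0.015,0.001,0.061,-0.002,0.011],
    [70,-0.001,-0.014,0.001,0.059,0.012,0.011],
    [70,0.0026,-0.0125,0.001,0.054,0.026,0.011],
  ],
)

```text
time_s: 3.15
ee_pos: [0.2973, 0.3732, 0.0938]
eef_rot: [-2.869, -0.592, 0.677]
force: [-0.3, 0.3, 0.4]
grip_width: 0.0655
grip_force: 0.0
```

Run:
```python
from k import *
st()
q=ctrl.get_obs()['qpos']
print(fk(q)[:3,3])
jrows(q,[.65,.15,2.40,3.55,.5,-1.75],11)
```

```text
{'time_s': 3.15, 'qpos': [0.6618, 0.0468, 2.2739, 0.8981, 0.3627, 0.6926], 'ee_pos': [0.2973, 0.3732, 0.0938], 'eef_rot': [-2.8689, -0.5923, 0.677], 'force': [-0.2613, 0.3026, 0.4185], 'moment': [-0.3001, 0.21, -0.0388], 'grip_force': 0.0, 'grip_width': 0.0655}
[0.30493893 0.37434181 0.0937043 ]
1 [0.301 0.389 0.098] body [0.278 0.33  0.171] z [ 0.24  0.61 -0.76] 4.3
2 [0.301 0.401 0.104] body [0.278 0.337 0.173] z [ 0.25  0.66 -0.71] 4.2
3 [0.307 0.411 0.111] body [0.281 0.342 0.175] z [ 0.27  0.7  -0.66] 4.3
4 [0.318 0.417 0.119] body [0.287 0.346 0.177] z [ 0.32  0.73 -0.6 ] 4.4
5 [0.332 0.418 0.126] body [0.295 0.346 0.179] z [ 0.38  0.74 -0.55] 4.7
6 [0.35  0.413 0.131] body [0.305 0.342 0.18 ] z [ 0.46  0.73 -0.51] 4.9
7 [0.368 0.403 0.134] body [0.317 0.335 0.18 ] z [ 0.54  0.7  -0.47] 5.3
8 [0.387 0.387 0.133] body [0.328 0.324 0.177] z [ 0.62  0.65 -0.45] 5.7
9 [0.405 0.365 0.128] body [0.338 0.31  0.172] z [ 0.69  0.57 -0.45] 6.1
10 [0.419 0.339 0.12 ] body [0.346 0.293 0.164] z [ 0.75  0.47 -0.46] 6.5
11 [0.428 0.309 0.108] body [0.35  0.273 0.155] z [ 0.8   0.37 -0.48] 6.9
[[70, 0.0068, -0.0133, 0.0036, 0.057, 0.046, 0.01], [70, 0.0103, -0.009, 0.0031, 0.042, 0.06, 0.01], [70, 0.0127, -0.0039, 0.0025, 0.023, 0.071, 0.009], [70, 0.0141, 0.0016, 0.0019, 0.002, 0.077, 0.008], [70, 0.0142, 0.0075, 0.0012, -0.021, 0.078, 0.007], [70, 0.0129, 0.0134, 0.0005, -0.044, 0.074, 0.005], [70, 0.0104, 0.0189, -0.0002, -0.066, 0.065, 0.002], [70, 0.0067, 0.0239, -0.0008, -0.086, 0.05, -0.001]]
```

Call:
servo_tool(
  plan=[
    [70,0.007,-0.0133,0.004,0.057,0.046,0.01],
    [70,0.0103,-0.009,0.003,0.042,0.06,0.01],
    [70,0.0127,-0.004,0.0025,0.023,0.071,0.009],
    [70,0.014,0.0016,0.002,0.002,0.077,0.008],
    [70,0.014,0.0075,0.001,-0.021,0.078,0.007],
    [70,0.013,0.0134,0.0005,-0.044,0.074,0.005],
    [70,0.0104,0.019,0,-0.066,0.065,0.002],
    [70,0.0067,0.024,-0.001,-0.086,0.05,0],
  ],
)

```text
time_s: 4.15
ee_pos: [0.3813, 0.3841, 0.1326]
eef_rot: [-2.661, -1.035, 0.254]
force: [-0.2, 0.5, 0.3]
grip_width: 0.0654
grip_force: 0.0
```

Run:
```python
from k import *
st()
G=np.array([.5207,.3157,.011]); R=lean(.5,.327,-1); d=R[:,2]
row(cur(),T(G-.09*d,R),8)
```

```text
{'time_s': 4.15, 'qpos': [0.6583, 0.1564, 2.3525, 2.866, 0.4796, -1.121], 'ee_pos': [0.3813, 0.3841, 0.1326], 'eef_rot': [-2.6606, -1.0346, 0.254], 'force': [-0.1805, 0.5159, 0.2906], 'moment': [-0.2589, 0.3948, -0.0295], 'grip_force': 0.0, 'grip_width': 0.0654}
row x8 [-0.00628  0.01549  0.00482] [-0.05219  0.00334 -0.0055 ] deg/row 3.0
```

Call:
servo_tool(
  plan=[
    [70,-0.0063,0.0155,0.0048,-0.052,0.003,-0.0055],
    [70,-0.0063,0.0155,0.0048,-0.052,0.003,-0.0055],
    [70,-0.0063,0.0155,0.0048,-0.052,0.003,-0.0055],
    [70,-0.0063,0.0155,0.0048,-0.052,0.003,-0.0055],
    [70,-0.0063,0.0155,0.0048,-0.052,0.003,-0.0055],
    [70,-0.0063,0.0155,0.0048,-0.052,0.003,-0.0055],
    [70,-0.0063,0.0155,0.0048,-0.052,0.003,-0.0055],
    [70,-0.0063,0.0155,0.0048,-0.052,0.003,-0.0055],
  ],
)

```text
time_s: 5.15
ee_pos: [0.4452, 0.2903, 0.0531]
eef_rot: [3.139, -1.065, 0.332]
force: [0.2, 0.3, 0.7]
grip_width: 0.0656
grip_force: 0.0
```

Run:
```python
from k import *
st()
G=np.array([.5207,.3157,.011]); R=lean(.5,.327,-1); d=R[:,2]
row(cur(),T(G,R),8)
```

```text
{'time_s': 5.15, 'qpos': [0.6492, 0.4027, 2.3329, 3.5908, 0.6873, -1.7696], 'ee_pos': [0.4452, 0.2903, 0.0531], 'eef_rot': [3.139, -1.0651, 0.3318], 'force': [0.1522, 0.2541, 0.7468], 'moment': [-0.1724, 0.535, -0.0097], 'grip_force': 0.0, 'grip_width': 0.0656}
row x8 [1.900e-04 3.000e-05 1.126e-02] [-0.0002   0.00071  0.00029] deg/row 0.0
```

Call:
servo_tool(
  plan=[
    [70,0.0002,0,0.0112,0,0.0007,0],
    [70,0.0002,0,0.0112,0,0.0007,0],
    [70,0.0002,0,0.0112,0,0.0007,0],
    [70,0.0002,0,0.0112,0,0.0007,0],
    [70,0.0002,0,0.0112,0,0.0007,0],
    [70,0.0002,0,0.0112,0,0.0007,0],
    [70,0.0002,0,0.0112,0,0.0007,0],
    [70,0.0002,0,0.0112,0,0.0007,0],
  ],
)

```text
time_s: 6.15
ee_pos: [0.5199, 0.3173, 0.011]
eef_rot: [-3.135, -1.07, 0.327]
force: [-0.3, -1.0, 0.6]
grip_width: 0.066
grip_force: 0.0
```

Call:
servo_tool(
  plan=[
    [30,0,0,0,0,0,0],
    [30,0,0,0,0,0,0],
    [30,0,0,0,0,0,0],
    [30,0,0,0,0,0,0],
    [30,0,0,0,0,0,0],
    [30,0,0,0,0,0,0],
    [30,0,0,0,0,0,0],
    [30,0,0,0,0,0,0],
  ],
  force=30,
)

```text
time_s: 7.15
ee_pos: [0.5193, 0.3171, 0.0114]
eef_rot: [-3.135, -1.07, 0.327]
force: [0.0, -0.5, -0.7]
grip_width: 0.0457
grip_force: 29.8
```

Run:
```python
from k import *
st()
q=ctrl.get_obs()['qpos']; print(fk(q)[:3,3])
L=q.copy(); L[1]-=.33; L[2]-=.05
jrows(q,L,8,grip=30)
jrows(L,[-.398,-.10,1.88,.27,.85,-2.12],20,20,grip=30)
```

```text
{'time_s': 7.15, 'qpos': [0.585, 0.6073, 2.1356, 3.4914, 0.6884, -1.7196], 'ee_pos': [0.5193, 0.3171, 0.0114], 'eef_rot': [-3.1353, -1.0701, 0.327], 'force': [0.0438, -0.4824, -0.6642], 'moment': [-0.1901, 0.5754, -0.0017], 'grip_force': 29.8433, 'grip_width': 0.0457}
[ 0.55187396  0.34120289 -0.00781987]
1 [0.559 0.346 0.022] body [0.477 0.317 0.064] z [ 0.85  0.3  -0.44] 2.7
2 [0.564 0.35  0.051] body [0.481 0.319 0.09 ] z [ 0.86  0.31 -0.4 ] 2.7
3 [0.569 0.353 0.082] body [0.484 0.321 0.116] z [ 0.88  0.32 -0.35] 2.7
4 [0.572 0.355 0.112] body [0.486 0.323 0.142] z [ 0.89  0.33 -0.31] 2.7
5 [0.575 0.356 0.143] body [0.487 0.324 0.169] z [ 0.9   0.34 -0.27] 2.7
6 [0.576 0.357 0.174] body [0.487 0.324 0.196] z [ 0.91  0.34 -0.22] 2.7
7 [0.575 0.357 0.205] body [0.486 0.323 0.223] z [ 0.92  0.35 -0.18] 2.7
8 [0.574 0.356 0.237] body [0.484 0.322 0.249] z [ 0.93  0.35 -0.13] 2.7
[[30, 0.0296, -0.0021, -0.0072, 0.006, 0.046, 0.01], [30, 0.0297, -0.0022, -0.0071, 0.006, 0.046, 0.01], [30, 0.0298, -0.0022, -0.0071, 0.006, 0.046, 0.01], [30, 0.0299, -0.0022, -0.0071, 0.006, 0.046, 0.01], 
[... 2063 characters left out ...]
0049, 0.0058, -0.0108, 0.054, 0.012, -0.152], [30, -0.0085, 0.0021, -0.0131, 0.06, 0.007, -0.151], [30, -0.0114, -0.0023, -0.0152, 0.067, 0.002, -0.149], [30, -0.0135, -0.0073, -0.0171, 0.074, -0.002, -0.146], [30, -0.0146, -0.0127, -0.0188, 0.083, -0.004, -0.142], [30, -0.0147, -0.0183, -0.0202, 0.091, -0.004, -0.137], [30, -0.0138, -0.0239, -0.0212, 0.1, -0.003, -0.131], [30, -0.0118, -0.0295, -0.0219, 0.108, 0.0, -0.125], [30, -0.009, -0.0346, -0.0222, 0.115, 0.005, -0.119], [30, -0.0053, -0.0393, -0.0221, 0.122, 0.011, -0.112], [30, -0.0008, -0.0433, -0.0217, 0.128, 0.019, -0.106], [30, 0.0042, -0.0465, -0.0208, 0.132, 0.029, -0.099], [30, 0.0097, -0.0488, -0.0197, 0.135, 0.039, -0.093]]
```

Call:
servo_tool(
  plan=[
    [30,0.0185,0,-0.009,0,0,0],
    [30,0.0185,0,-0.009,0,0,0],
    [30,0.0185,0,-0.009,0,0,0],
    [30,0.0185,0,-0.009,0,0,0],
    [30,0.0185,0,-0.009,0,0,0],
    [30,0.0185,0,-0.009,0,0,0],
    [30,0.0185,0,-0.009,0,0,0],
    [30,0.0185,0,-0.009,0,0,0],
  ],
)

```text
time_s: 8.15
ee_pos: [0.5268, 0.3192, 0.1764]
eef_rot: [-3.135, -1.07, 0.327]
force: [1.0, -0.3, -0.6]
grip_width: 0.0458
grip_force: 29.8
```

```bash
cat >> k.py <<'E'
D+=[([0.6618,0.0468,2.2739,0.8981,0.3627,0.6926],[0.2973,0.3732,0.0938],[-2.8689,-0.5923,0.677]),
([0.6583,0.1564,2.3525,2.866,0.4796,-1.121],[0.3813,0.3841,0.1326],[-2.6606,-1.0346,0.254]),
([0.6492,0.4027,2.3329,3.5908,0.6873,-1.7696],[0.4452,0.2903,0.0531],[3.139,-1.0651,0.3318]),
([0.585,0.6073,2.1356,3.4914,0.6884,-1.7196],[0.5193,0.3171,0.0114],[-3.1353,-1.0701,0.327])]
V=None
def fk(q,v=None):
    v=V if v is None else v
    E=lambda a,t: Rt.from_euler(a,t).as_matrix()
    B=E('z',q[0]); R2=B@E('y',q[1]); R3=B@E('y',q[1]+q[2]); R4=R3@E('z',q[3]); R5=R4@E('y',q[4])
    x=B@[v[0],v[1],v[2]]+R2@[0,0,v[3]]+R3@[v[4],0,v[5]]+R4@[v[6],v[7],0]+R5@[v[8],0,v[9]]
    return T(x,R5@E('z',q[5]+OFF))
o=ctrl.get_obs(); D.append((o['qpos'],o['ee_pos'],o['eef_rot']))
_f=lambda v: np.r_[np.ravel([fk(q,v)[:3,3]-p for q,p,r in D]),1e-3*np.array(v)[[0,4,6,7,8]]]
_r=least_squares(_f,[0,.037,.15,.45,0,.43,0,0,0,.26]); V=_r.x
E
python3 - <<'E'
from k import *
st()
print(V.round(4),np.abs(_r.fun).max())
Rp=lean(np.pi/2-.5,.013,1)
q,e=ik(T([.49,-.113,.30],Rp),[-.398,-.10,1.88,.27,.85,-2.12]); print(q.round(3),e)
jrows(o['qpos'],q,20,8,grip=30)
E
```

```text
{'time_s': 8.15, 'qpos': [0.5785, 0.1934, 2.1148, 3.9156, 0.3083, -2.198], 'ee_pos': [0.5268, 0.3192, 0.1764], 'eef_rot': [-3.1349, -1.07, 0.3268], 'force': [0.9982, -0.2595, -0.5736], 'moment': [-0.1684, 0.6459, -0.0474], 'grip_force': 29.8427, 'grip_width': 0.0458}Traceback (most recent call last):
  File "<stdin>", line 3, in <module>
NameError: name '_r' is not defined
```

```bash
cat > go.py <<'E'
import k
from k import *
print(V.round(4),np.abs(k._r.fun).max())
Rp=lean(np.pi/2-.5,.013,1)
q,e=ik(T([.49,-.113,.30],Rp),[-.398,-.10,1.88,.27,.85,-2.12]); print(q.round(3),e)
qs=o['qpos']
import sys
n=int(sys.argv[1]); jrows(qs,q,n,8,grip=30)
E
python3 go.py 20
```

```text
[ 2.000e-04  3.660e-02  2.214e-01  4.237e-01  4.080e-02  4.473e-01
  2.000e-04  0.000e+00 -2.000e-04  2.705e-01] 0.0002438883874510689
[-0.405 -0.145  1.856  0.237  0.98  -2.076] 1.9586425625462967e-14
1 [0.551 0.306 0.208] body [0.467 0.278 0.247] z [ 0.87  0.29 -0.4 ] 9.5
2 [0.572 0.295 0.241] body [0.485 0.266 0.272] z [ 0.9   0.3  -0.32] 9.6
3 [0.589 0.285 0.272] body [0.5   0.253 0.296] z [ 0.91  0.32 -0.24] 9.6
4 [0.601 0.276 0.302] body [0.512 0.242 0.319] z [ 0.92  0.35 -0.17] 9.6
5 [0.61  0.268 0.329] body [0.521 0.231 0.34 ] z [ 0.91  0.39 -0.12] 9.6
6 [0.615 0.262 0.353] body [0.527 0.22  0.359] z [ 0.9   0.43 -0.07] 9.6
7 [0.617 0.255 0.372] body [0.531 0.21  0.376] z [ 0.88  0.47 -0.04] 9.5
8 [0.616 0.249 0.386] body [0.533 0.199 0.389] z [ 0.86  0.52 -0.03] 9.5
9 [0.614 0.242 0.394] body [0.533 0.187 0.398] z [ 0.83  0.56 -0.05] 9.5
10 [0.61  0.232 0.397] body [0.532 0.175 0.405] z [ 0.8   0.6  -0.08] 9.4
11 [0.604 0.22  0.395] body [0.53  0.16  0.407] z [ 0.77  0.62 -0.13] 9.4
12 [0.598 0.205 0.388] body [0.526 0.143 0.407] z [ 0.74  0.64 -0.2 ] 9.4
13 [0.592 0.184 0.3
[... 315 characters left out ...]
07 0.384] z [ 0.62  0.4  -0.67] 9.7
18 [ 0.535 -0.003  0.308] body [ 0.478 -0.031  0.382] z [ 0.58  0.29 -0.76] 9.9
19 [ 0.515 -0.057  0.301] body [ 0.462 -0.071  0.382] z [ 0.54  0.15 -0.83] 10.0
20 [ 0.49  -0.113  0.3  ] body [ 0.443 -0.114  0.385] z [ 0.48  0.01 -0.88] 10.2
[[30, 0.0373, 0.0199, 0.0014, -0.015, 0.088, -0.141], [30, 0.0331, 0.0224, 0.0017, -0.016, 0.084, -0.143], [30, 0.0283, 0.0239, 0.0016, -0.015, 0.08, -0.146], [30, 0.0231, 0.0242, 0.0013, -0.013, 0.074, -0.15], [30, 0.0177, 0.0235, 0.0005, -0.009, 0.068, -0.152], [30, 0.0123, 0.0216, -0.0007, -0.002, 0.062, -0.155], [30, 0.0072, 0.0186, -0.0022, 0.006, 0.056, -0.156], [30, 0.0026, 0.0146, -0.0041, 0.015, 0.05, -0.157]]
```

```bash
sed -i 's/-.113,.30\]/-.113,.35]/' go.py; python3 go.py 22 | tail -16
```

```text
8 [0.621 0.261 0.412] body [0.537 0.212 0.409] z [0.86 0.5  0.04] 8.9
9 [0.619 0.256 0.427] body [0.538 0.203 0.423] z [0.83 0.55 0.04] 8.9
10 [0.615 0.251 0.437] body [0.537 0.193 0.434] z [0.8  0.6  0.03] 8.8
11 [0.61  0.244 0.441] body [0.535 0.182 0.441] z [0.77 0.64 0.  ] 8.8
12 [0.605 0.234 0.441] body [0.533 0.169 0.446] z [ 0.74  0.67 -0.05] 8.8
13 [0.599 0.221 0.436] body [0.529 0.155 0.447] z [ 0.72  0.69 -0.12] 8.8
14 [0.593 0.204 0.427] body [0.525 0.137 0.446] z [ 0.7   0.69 -0.2 ] 8.8
15 [0.586 0.183 0.415] body [0.521 0.117 0.443] z [ 0.68  0.68 -0.29] 8.8
16 [0.579 0.155 0.401] body [0.515 0.093 0.439] z [ 0.66  0.64 -0.39] 8.8
17 [0.571 0.123 0.387] body [0.508 0.066 0.435] z [ 0.64  0.58 -0.49] 8.9
18 [0.561 0.084 0.373] body [0.5   0.035 0.431] z [ 0.63  0.51 -0.59] 9.0
19 [0.548 0.041 0.362] body [0.49  0.002 0.428] z [ 0.6   0.41 -0.69] 9.1
20 [ 0.533 -0.007  0.353] body [ 0.477 -0.035  0.427] z [ 0.57  0.29 -0.77] 9.3
21 [ 0.514 -0.059  0.349] body [ 0.462 -0.074  0.43 ] z [ 0.53  0.15 -0.83] 9.4
22 [ 0.49  -0.113  0.35 ] body [ 0.443 -0.114  0.435] z [ 0.48  0.01 -0.88] 9.6
[[30, 0.0387, 0.0184, 0.0014, -0.016, 0.09, -0.126], [30, 0.0355, 0.0209, 0.0019, -0.017, 0.087, -0.128], [30, 0.0316, 0.0227, 0.0021, -0.017, 0.084, -0.131], [30, 0.0273, 0.0236, 0.002, -0.015, 0.08, -0.134], [30, 0.0227, 0.0236, 0.0016, -0.012, 0.075, -0.137], [30, 0.0179, 0.0226, 0.0008, -0.007, 0.07, -0.14], [30, 0.0133, 0.0208, -0.0003, -0.001, 0.064, -0.142], [30, 0.0088, 0.0181, -0.0018, 0.007, 0.059, -0.143]]
```

Call:
servo_tool(
  plan=[
    [30,0.0387,0.0184,0.0014,-0.016,0.09,-0.126],
    [30,0.0355,0.021,0.002,-0.017,0.087,-0.128],
    [30,0.0316,0.0227,0.002,-0.017,0.084,-0.131],
    [30,0.0273,0.0236,0.002,-0.015,0.08,-0.134],
    [30,0.0227,0.0236,0.0016,-0.012,0.075,-0.137],
    [30,0.018,0.0226,0.001,-0.007,0.07,-0.14],
    [30,0.0133,0.021,0,-0.001,0.064,-0.142],
    [30,0.009,0.018,-0.002,0.007,0.059,-0.143],
  ],
)

```text
time_s: 9.15
ee_pos: [0.621, 0.2604, 0.4124]
eef_rot: [1.528, -0.495, 2.121]
force: [0.3, 0.7, -0.6]
grip_width: 0.0458
grip_force: 29.8
```

```bash
python3 -c "from h import *;st()"; python3 go.py 14 | tail -15
```

```text
{'time_s': 9.15, 'qpos': [0.219, 0.0634, 1.986, 2.5672, 0.5967, -2.1426], 'ee_pos': [0.621, 0.2604, 0.4124], 'eef_rot': [1.5278, -0.495, 2.1208], 'force': [0.2638, 0.6636, -0.6045], 'moment': [-0.3433, 0.5626, 0.0082], 'grip_force': 29.8391, 'grip_width': 0.0458}
1 [0.619 0.256 0.427] body [0.538 0.202 0.423] z [0.83 0.55 0.04] 8.8
2 [0.615 0.251 0.437] body [0.537 0.193 0.433] z [0.8  0.6  0.03] 8.8
3 [0.61  0.244 0.441] body [0.535 0.182 0.441] z [0.77 0.64 0.  ] 8.8
4 [0.605 0.234 0.44 ] body [0.533 0.169 0.445] z [ 0.74  0.67 -0.05] 8.7
5 [0.599 0.221 0.435] body [0.529 0.154 0.447] z [ 0.72  0.69 -0.12] 8.7
6 [0.593 0.204 0.426] body [0.525 0.137 0.446] z [ 0.69  0.69 -0.2 ] 8.7
7 [0.586 0.182 0.415] body [0.521 0.117 0.443] z [ 0.68  0.68 -0.29] 8.8
8 [0.579 0.155 0.401] body [0.515 0.093 0.439] z [ 0.66  0.64 -0.39] 8.8
9 [0.571 0.122 0.387] body [0.508 0.066 0.435] z [ 0.64  0.58 -0.49] 8.9
10 [0.561 0.084 0.373] body [0.5   0.035 0.431] z [ 0.62  0.51 -0.59] 9.0
11 [0.548 0.041 0.361] body [0.49  0.001 0.428] z [ 0.6   0.41 -0.69] 9.1
12 [ 0.533 -0.007  0.353] body [ 0.477 -0.035  0.427] z [ 0.57  0.29 -0.77] 9.3
13 [ 0.514 -0.059  0.349] body [ 0.462 -0.074  0.43 ] z [ 0.53  0.15 -0.83] 9.4
14 [ 0.49  -0.113  0.35 ] body [ 0.443 -0.114  0.435] z [ 0.48  0.01 -0.88] 9.6
[[30, 0.0047, 0.0143, -0.0036, 0.017, 0.054, -0.143], [30, 0.0011, 0.01, -0.0057, 0.027, 0.05, -0.143], [30, -0.0018, 0.0051, -0.0079, 0.038, 0.046, -0.141], [30, -0.0039, -0.0003, -0.0103, 0.05, 0.043, -0.138], [30, -0.0052, -0.0061, -0.0127, 0.063, 0.04, -0.133], [30, -0.0057, -0.0122, -0.0151, 0.075, 0.039, -0.127], [30, -0.0053, -0.0183, -0.0173, 0.088, 0.039, -0.119], [30, -0.004, -0.0243, -0.0192, 0.1, 0.04, -0.111]]
```

Tracking is excellent.

Call:
servo_tool(
  plan=[
    [30,0.0047,0.0143,-0.0036,0.017,0.054,-0.143],
    [30,0.001,0.01,-0.0057,0.027,0.05,-0.143],
    [30,-0.002,0.005,-0.008,0.038,0.046,-0.141],
    [30,-0.004,0,-0.0103,0.05,0.043,-0.138],
    [30,-0.005,-0.006,-0.0127,0.063,0.04,-0.133],
    [30,-0.0057,-0.0122,-0.015,0.075,0.039,-0.127],
    [30,-0.0053,-0.0183,-0.0173,0.088,0.039,-0.119],
    [30,-0.004,-0.0243,-0.0192,0.1,0.04,-0.111],
  ],
)

```text
time_s: 10.15
ee_pos: [0.5787, 0.1542, 0.3996]
eef_rot: [2.041, 0.511, 2.587]
force: [-0.4, 1.7, -1.2]
grip_width: 0.0459
grip_force: 29.8
```

```bash
python3 -c "from h import *;st()"; python3 go.py 8 | tail -9
```

```text
{'time_s': 10.15, 'qpos': [-0.1394, -0.0667, 1.8584, 1.2244, 0.8821, -2.0873], 'ee_pos': [0.5787, 0.1542, 0.3996], 'eef_rot': [2.0408, 0.5111, 2.5866], 'force': [-0.3613, 1.6608, -1.2336], 'moment': [-0.384, 0.4341, -0.0252], 'grip_force': 29.8356, 'grip_width': 0.0459}
1 [0.573 0.13  0.389] body [0.51  0.072 0.435] z [ 0.65  0.6  -0.47] 6.7
2 [0.566 0.103 0.379] body [0.504 0.05  0.432] z [ 0.63  0.55 -0.55] 6.7
3 [0.558 0.073 0.369] body [0.498 0.026 0.429] z [ 0.62  0.48 -0.62] 6.8
4 [0.548 0.04  0.361] body [0.49  0.001 0.427] z [ 0.6   0.41 -0.69] 6.8
5 [0.537 0.005 0.354] body [ 0.481 -0.026  0.427] z [ 0.58  0.32 -0.75] 6.9
6 [ 0.524 -0.033  0.35 ] body [ 0.47  -0.055  0.428] z [ 0.55  0.22 -0.8 ] 7.0
7 [ 0.508 -0.073  0.348] body [ 0.458 -0.084  0.43 ] z [ 0.52  0.12 -0.85] 7.1
8 [ 0.49  -0.113  0.35 ] body [ 0.443 -0.114  0.435] z [ 0.48  0.01 -0.88] 7.2
[[30, -0.0013, -0.0221, -0.0152, 0.082, 0.031, -0.076], [30, 0.0002, -0.0252, -0.0159, 0.088, 0.032, -0.07], [30, 0.002, -0.0282, -0.0163, 0.093, 0.034, -0.064], [30, 0.004, -0.0309, -0.0166, 0.098, 0.037, -0.058], [30, 0.0062, -0.0334, -0.0167, 0.102, 0.04, -0.051], [30, 0.0086, -0.0357, -0.0165, 0.105, 0.043, -0.044], [30, 0.0111, -0.0376, -0.0161, 0.108, 0.046, -0.038], [30, 0.0136, -0.0393, -0.0155, 0.111, 0.05, -0.031]]
```

Call:
servo_tool(
  plan=[
    [30,-0.0013,-0.022,-0.0152,0.082,0.031,-0.076],
    [30,0,-0.0252,-0.016,0.088,0.032,-0.07],
    [30,0.002,-0.0282,-0.0163,0.093,0.034,-0.064],
    [30,0.004,-0.031,-0.0166,0.098,0.037,-0.058],
    [30,0.0062,-0.0334,-0.0167,0.102,0.04,-0.051],
    [30,0.0086,-0.0357,-0.0165,0.105,0.043,-0.044],
    [30,0.011,-0.0376,-0.016,0.108,0.046,-0.038],
    [30,0.0136,-0.0393,-0.0155,0.111,0.05,-0.031],
  ],
)

```text
time_s: 11.15
ee_pos: [0.489, -0.113, 0.3493]
eef_rot: [3.139, 0.497, -3.133]
force: [0.2, -0.3, -1.4]
grip_width: 0.0458
grip_force: 29.8
```

Run:
```python
from k import *
st()
c=grab('wrist','w2'); w=cloud(c); hsv=cv2.cvtColor(c['pixels'],cv2.COLOR_RGB2HSV)
grab('scene','s2')
Tc=cur()
print('expect key axis in tool', (Tc[:3,:3].T@[0,0,-1]).round(3))
# brass collar
m=(hsv[...,1]>110)&(abs(w[...,0]-.49)<.03)&(abs(w[...,1]+.113)<.03)&(w[...,2]>.125)&(w[...,2]<.17)
print(m.sum()); P=w[m]
if len(P): print(P.min(0),P.max(0),cv2.minEnclosingCircle(P[:,:2].astype(np.float32)))
```

```text
{'time_s': 11.15, 'qpos': [-0.4058, -0.1666, 1.7631, 0.2204, 1.0948, -2.0418], 'ee_pos': [0.489, -0.113, 0.3493], 'eef_rot': [3.139, 0.4974, -3.1334], 'force': [0.243, -0.2888, -1.4109], 'moment': [0.0299, 0.3369, -0.0118], 'grip_force': 29.8376, 'grip_width': 0.0458}
expect key axis in tool [ 0.479 -0.003  0.878]
704
[ 0.47145913 -0.130478    0.12500512] [ 0.50818303 -0.09634421  0.15128172] ((0.4898119270801544, -0.11318343132734299), 0.01847129873931408)
```

View pics/w2.png

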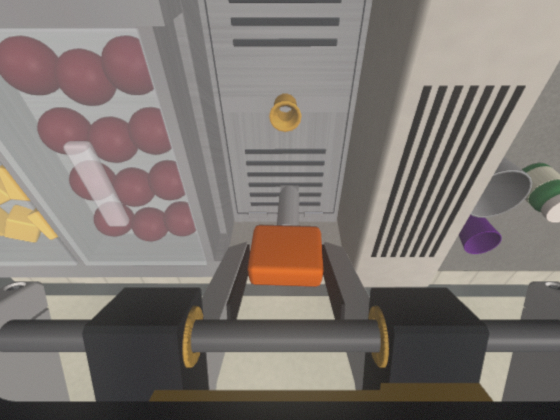

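The wrist picture shows the orange handle at (287,254), gripped and hanging, with its shaft running to (288,190). The brass collar mouth is at (286,116). Next I'll measure the key axis in the hand.

Run:
```python
from k import *
c=load('w2'); w=cloud(c); hsv=cv2.cvtColor(c['pixels'],cv2.COLOR_RGB2HSV)
Tc=cur()
near=(w[...,2]>.21)&np.isfinite(w[...,2])&(np.hypot(w[...,0]-.489,w[...,1]+.113)<.06)
h=near&(hsv[...,1]>170)&(hsv[...,2]>60); v,u=np.mgrid[:420,:560]
P=w[h]; print('handle',len(P),P.min(0).round(4),P.max(0).round(4),P.mean(0).round(4))
s=near&(hsv[...,1]<80)&(u>270)&(u<305)&(v>180)&(v<226)
Q=w[s]; print('shaft',len(Q),Q.min(0).round(4),Q.max(0).round(4))
for a,b in ((.21,.235),(.235,.245),(.245,.255),(.255,.265),(.265,.275),(.275,.285),(.285,.3)):
    k=Q[(Q[:,2]>=a)&(Q[:,2]<b)]
    if len(k): print(a,len(k),np.median(k,0).round(4),k[:,0].max().round(4),(k[:,1].min().round(4),k[:,1].max().round(4)))
# handle front face
for n,zc in (('z',0),):
    for a in np.arange(.28,.35,.01):
        k=P[(P[:,2]>=a)&(P[:,2]<a+.01)]
        if len(k)>5: print('h',a.round(3),len(k),k.min(0).round(4),k.max(0).round(4))
```

```text
handle 4000 [ 0.4802 -0.136   0.3294] [ 0.4982 -0.0904  0.3678] [ 0.4838 -0.1128  0.3539]
shaft 823 [ 0.4817 -0.1194  0.2749] [ 0.4902 -0.1029  0.3293]
0.265 1 [ 0.4899 -0.1119  0.2749] 0.4899 (np.float64(-0.1119), np.float64(-0.1119))
0.275 66 [ 0.4889 -0.1089  0.2788] 0.4902 (np.float64(-0.1176), np.float64(-0.1029))
0.285 219 [ 0.4839 -0.1113  0.2934] 0.4893 (np.float64(-0.1183), np.float64(-0.1033))
h 0.33 655 [ 0.4804 -0.1339  0.3301] [ 0.4834 -0.0908  0.34  ]
h 0.34 794 [ 0.4802 -0.1346  0.34  ] [ 0.485  -0.0904  0.35  ]
```

Call:
servo_tool(
  plan=[
    [30,0.0075,-0.0002,0.0136,0,0,0],
    [30,0.0075,-0.0002,0.0136,0,0,0],
    [30,0.0075,-0.0002,0.0136,0,0,0],
    [30,0.0075,-0.0002,0.0136,0,0,0],
    [30,0.0075,-0.0002,0.0136,0,0,0],
    [30,0.0075,-0.0002,0.0136,0,0,0],
    [30,0.0075,-0.0002,0.0136,0,0,0],
    [30,0.0075,-0.0002,0.0136,0,0,0],
  ],
)

```text
time_s: 12.25
ee_pos: [0.4894, -0.1127, 0.2242]
eef_rot: [3.135, 0.5, -3.134]
force: [-0.0, -0.7, -0.6]
grip_width: 0.0455
grip_force: 29.8
```

Call:
servo_tool(
  plan=[
    [30,0.0019,0,0.0035,0,0,0],
    [30,0.0019,0,0.0035,0,0,0],
    [30,0.0019,0,0.0035,0,0,0],
    [30,0.0019,0,0.0035,0,0,0],
    [30,0.0019,0,0.0035,0,0,0],
    [30,0,0,0,0,0,0],
    [30,0,0,0,0,0,0],
    [30,0,0,0,0,0,0],
  ],
)

```text
time_s: 13.25
ee_pos: [0.4898, -0.1135, 0.2058]
eef_rot: [3.138, 0.501, -3.134]
force: [1.6, -7.1, -0.9]
grip_width: 0.046
grip_force: 29.8
```

```bash
python3 -c "from h import *;st()"
```

```text
{'time_s': 13.25, 'qpos': [-0.4079, -0.0604, 2.005, 0.2925, 0.7553, -2.1564], 'ee_pos': [0.4898, -0.1135, 0.2058], 'eef_rot': [3.1378, 0.5014, -3.1337], 'force': [1.5847, -7.1258, -0.858], 'moment': [-1.7978, 0.0167, -0.7363], 'grip_force': 29.7547, 'grip_width': 0.046}
```

Call:
servo_tool(
  plan=[
    [30,0,0,0,0.013,0,-0.007],
    [30,0,0,0,0.013,0,-0.007],
    [30,0.0014,0,0.0026,0,0,0],
    [30,0.0014,0,0.0026,0,0,0],
    [30,0.0014,0,0.0026,0,0,0],
    [30,0.0014,0,0.0026,0,0,0],
    [30,0,0,0,0,0,0],
    [30,0,0,0,0,0,0],
  ],
)

```text
time_s: 14.25
ee_pos: [0.4894, -0.1128, 0.1934]
eef_rot: [-3.115, 0.499, -3.118]
force: [-0.9, -0.4, -0.7]
grip_width: 0.0456
grip_force: 29.9
```

```bash
python3 -c "from h import *;st()"
```

```text
{'time_s': 14.25, 'qpos': [-0.3905, -0.05, 2.026, 0.2603, 0.7095, -2.1362], 'ee_pos': [0.4894, -0.1128, 0.1934], 'eef_rot': [-3.1146, 0.4993, -3.1185], 'force': [-0.8942, -0.351, -0.6812], 'moment': [-0.0814, 0.525, -0.0213], 'grip_force': 29.8819, 'grip_width': 0.0456}
```

Call:
servo_tool(
  plan=[
    [52,0,0,0,0,0,0],
    [56,0,0,0,0,0,0],
    [65,0,0,0,0,0,0],
    [70,0,0,0,0,0,0],
    [70,0,0,0,0,0,0],
    [70,0,0,0,0,0,0],
    [70,0,0,0,0,0,0],
    [70,0,0,0,0,0,0],
  ],
)

```text
time_s: 15.25
ee_pos: [0.4895, -0.1128, 0.1935]
eef_rot: [-3.114, 0.5, -3.119]
force: [0.2, -0.9, -0.9]
grip_width: 0.0654
grip_force: 0.0
```

Call:
servo_tool(
  plan=[
    [70,0,0,-0.014,0,0,0],
    [70,0,0,-0.014,0,0,0],
    [70,0,0,-0.014,0,0,0],
    [70,0,0,-0.014,0,0,0],
    [70,0,0,-0.014,0,0,0],
    [70,0,0,-0.014,0,0,0],
    [70,0,0,-0.014,0,0,0],
    [70,0,0,-0.014,0,0,0],
  ],
)

```text
time_s: 16.25
ee_pos: [0.4353, -0.111, 0.2926]
eef_rot: [-3.114, 0.5, -3.118]
force: [-0.1, 0.0, -0.5]
grip_width: 0.0656
grip_force: 0.0
```

Run:
```python
from k import *
st()
c=grab('wrist','w3'); w=cloud(c); hsv=cv2.cvtColor(c['pixels'],cv2.COLOR_RGB2HSV)
h=(hsv[...,1]>180)&(hsv[...,2]>60)&(w[...,2]>.158)&(w[...,2]<.24)&(np.hypot(w[...,0]-.489,w[...,1]+.113)<.06)
P=w[h]; print('handle',len(P),P.min(0).round(4),P.max(0).round(4),P.mean(0).round(4))
t=P[P[:,2]>P[:,2].max()-.004]; print('top',len(t),cv2.minAreaRect((t[:,:2]*1000).astype(np.float32)))
row(cur(),T([.4895,-.113,.30],lean(np.pi/2,.013,1)),8)
```

```text
{'time_s': 16.25, 'qpos': [-0.4492, -0.2789, 1.9806, 0.234, 0.9888, -2.1203], 'ee_pos': [0.4353, -0.111, 0.2926], 'eef_rot': [-3.1144, 0.4997, -3.1184], 'force': [-0.0533, 0.0263, -0.5241], 'moment': [-0.0075, 0.2407, -0.0042], 'grip_force': 0.0, 'grip_width': 0.0656}
handle 498 [ 0.4814 -0.1323  0.1699] [ 0.4966 -0.0914  0.2039] [ 0.4876 -0.1116  0.2015]
top 456 ((489.2030334472656, -111.76235961914062), (40.80255126953125, 14.682025909423828), 88.53404235839844)
row x8 [-0.00677 -0.00034  0.00122] [-0.00313  0.06272  0.00043] deg/row 3.6
```

View pics/w3.png

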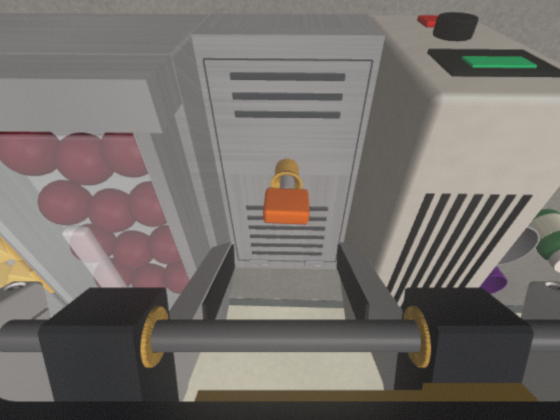

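The key stands upright by itself in the collar, with its orange handle at (287,206) over the collar at (287,180). Now I'll straighten the hand above it.

Run:
```python
from k import *
row(cur(),T([.4895,-.112,.27],lean(np.pi/2,-.02,1)),8)
```

```text
row x8 [-5.72e-03 -7.00e-05  4.85e-03] [-0.0021   0.06277  0.00446] deg/row 3.6
```

Call:
servo_tool(
  plan=[
    [70,-0.0057,0,0.0048,-0.002,0.063,0.0045],
    [70,-0.0057,0,0.0048,-0.002,0.063,0.0045],
    [70,-0.0057,0,0.0048,-0.002,0.063,0.0045],
    [70,-0.0057,0,0.0048,-0.002,0.063,0.0045],
    [70,-0.0057,0,0.0048,-0.002,0.063,0.0045],
    [70,-0.0057,0,0.0048,-0.002,0.063,0.0045],
    [70,-0.0057,0,0.0048,-0.002,0.063,0.0045],
    [70,-0.0057,0,0.0048,-0.002,0.063,0.0045],
  ],
)

```text
time_s: 17.3
ee_pos: [0.4898, -0.1114, 0.2675]
eef_rot: [3.141, -0.006, 3.121]
force: [0.2, -0.2, -0.5]
grip_width: 0.0657
grip_force: 0.0
```

Run:
```python
from k import *
st()
c=grab('top','t4'); w=cloud(c); hsv=cv2.cvtColor(c['pixels'],cv2.COLOR_RGB2HSV)
row(cur(),T([.4895,-.1125,.174],lean(np.pi/2,-.02,1)),8)
```

```text
{'time_s': 17.3, 'qpos': [-0.2958, 0.154, 1.5551, -0.0013, 1.4385, -1.8456], 'ee_pos': [0.4898, -0.1114, 0.2675], 'eef_rot': [3.1412, -0.0062, 3.1208], 'force': [0.1715, -0.2484, -0.4652], 'moment': [-0.0117, 0.004, -0.0239], 'grip_force': 0.0, 'grip_width': 0.0657}
row x8 [ 3.000e-05 -1.500e-04  1.157e-02] [ 0.0001  -0.00128 -0.00012] deg/row 0.1
```

Call:
servo_tool(
  plan=[
    [70,0,-0.0001,0.0116,0,-0.0008,0],
    [70,0,-0.0001,0.0116,0,-0.0008,0],
    [70,0,-0.0001,0.0116,0,-0.0008,0],
    [70,0,-0.0001,0.0116,0,-0.0008,0],
    [70,0,-0.0001,0.0116,0,-0.0008,0],
    [70,0,-0.0001,0.0116,0,-0.0008,0],
    [70,0,-0.0001,0.0116,0,-0.0008,0],
    [70,0,-0.0001,0.0116,0,-0.0008,0],
  ],
)

```text
time_s: 18.35
ee_pos: [0.4895, -0.1121, 0.1741]
eef_rot: [3.141, 0.003, 3.121]
force: [0.7, 0.2, -0.6]
grip_width: 0.0657
grip_force: 0.0
```

Call:
servo_tool(
  plan=[
    [30,0,0,0,0,0,0],
    [30,0,0,0,0,0,0],
    [30,0,0,0,0,0,0],
    [30,0,0,0,0,0,0],
    [30,0,0,0,0,0,0],
    [30,0,0,0,0,0,0],
    [30,0,0,0,0,0,0],
    [30,0,0,0,0,0,0],
  ],
  force=45,
)

```text
time_s: 19.35
ee_pos: [0.4897, -0.1122, 0.1752]
eef_rot: [3.142, 0.003, 3.121]
force: [1.0, -0.2, 4.6]
grip_width: 0.0458
grip_force: 45.0
```

```bash
python3 -c "from h import *;st()"
```

```text
{'time_s': 19.35, 'qpos': [-0.2987, 0.2203, 1.6943, 0.001, 1.2239, -1.8492], 'ee_pos': [0.4897, -0.1122, 0.1752], 'eef_rot': [3.1415, 0.0032, 3.121], 'force': [1.0053, -0.1571, 4.6414], 'moment': [-0.011, -0.1616, -0.0178], 'grip_force': 44.997, 'grip_width': 0.0458}
```

Call:
servo_tool(
  plan=[
    [30,0,0,0.0015,0,0,0],
    [30,0,0,0.0015,0,0,0],
    [30,0,0,0.0015,0,0,0],
    [30,0,0,0.0015,0,0,0],
    [30,0,0,0,0,0,0],
    [30,0,0,0,0,0,0],
    [30,0,0,0,0,0,0],
    [30,0,0,0,0,0,0],
  ],
)

```text
time_s: 20.35
ee_pos: [0.4898, -0.1122, 0.1694]
eef_rot: [3.142, 0.003, 3.121]
force: [-0.3, -0.5, 7.5]
grip_width: 0.0457
grip_force: 45.0
```

```bash
python3 -c "from h import *;st()"
```

```text
{'time_s': 20.35, 'qpos': [-0.2986, 0.2263, 1.7012, 0.0011, 1.2108, -1.8493], 'ee_pos': [0.4898, -0.1122, 0.1694], 'eef_rot': [3.1416, 0.0035, 3.1211], 'force': [-0.3305, -0.5412, 7.5462], 'moment': [0.1122, 0.1102, -0.0192], 'grip_force': 44.9987, 'grip_width': 0.0457}
```

Call:
servo_tool(
  plan=[
    [30,0,0,0.001,0,0,0],
    [30,0,0,0.0006,0,0,0],
    [30,0,0,0,0,0,0.05],
    [30,0,0,0,0,0,0.05],
    [30,0,0,0,0,0,0.05],
    [30,0,0,0,0,0,0.05],
    [30,0,0,0,0,0,0.05],
    [30,0,0,0,0,0,0.05],
  ],
)

```text
time_s: 21.35
ee_pos: [0.4901, -0.1122, 0.1685]
eef_rot: [3.14, 0.004, 2.819]
force: [-0.5, 1.0, 14.3]
grip_width: 0.046
grip_force: 45.0
```

```bash
python3 -c "from h import *;st()"
```

```text
{'time_s': 21.35, 'qpos': [-0.2985, 0.2271, 1.7023, 0.0013, 1.2077, -1.5476], 'ee_pos': [0.4901, -0.1122, 0.1685], 'eef_rot': [3.1403, 0.0044, 2.8194], 'force': [-0.5167, 1.0408, 14.2788], 'moment': [0.3292, 0.2843, 0.0557], 'grip_force': 45.0005, 'grip_width': 0.046}
```

Call:
servo_tool(
  plan=[
    [30,0,0,0,0,0,0.15],
    [30,0,0,0,0,0,0.15],
    [30,0,0,0,0,0,0.15],
    [30,0,0,0,0,0,0.15],
    [30,0,0,0,0,0,0.15],
    [30,0,0,0,0,0,0.15],
    [30,0,0,0,0,0,0.15],
    [30,0,0,0,0,0,0.1],
  ],
)

```text
time_s: 22.35
ee_pos: [0.4905, -0.1124, 0.1685]
eef_rot: [3.136, 0.001, 1.667]
force: [1.5, -0.7, 12.0]
grip_width: 0.0458
grip_force: 45.0
```

```bash
python3 -c "from h import *;st()"
```

```text
{'time_s': 22.35, 'qpos': [-0.2986, 0.2273, 1.702, 0.0011, 1.2065, -0.3952], 'ee_pos': [0.4905, -0.1124, 0.1685], 'eef_rot': [3.1359, 0.0013, 1.667], 'force': [1.5208, -0.7317, 11.9544], 'moment': [-0.1994, -0.5202, 0.0595], 'grip_force': 44.9968, 'grip_width': 0.0458}
```

Call:
servo_tool(
  plan=[
    [30,0,0,0,0,0,0.04],
    [30,0,0,0,0,0,0.04],
    [30,0,0,0,0,0,0.04],
    [30,0,0,0,0,0,0.03],
    [30,0,0,0,0,0,0.03],
    [30,0,0,0,0,0,0.03],
    [30,0,0,0,0,0,0],
    [30,0,0,0,0,0,0],
  ],
)

```text
time_s: 23.35
ee_pos: [0.4906, -0.1125, 0.1686]
eef_rot: [3.135, 0.0, 1.461]
force: [2.1, -0.6, 12.5]
grip_width: 0.0459
grip_force: 45.0
```

```bash
python3 -c "from h import *;st()"
```

```text
{'time_s': 23.35, 'qpos': [-0.2987, 0.2273, 1.7019, 0.001, 1.2063, -0.1893], 'ee_pos': [0.4906, -0.1125, 0.1686], 'eef_rot': [3.1355, 0.0003, 1.4611], 'force': [2.1071, -0.5834, 12.4671], 'moment': [-0.3461, -0.5146, 0.0871], 'grip_force': 44.9986, 'grip_width': 0.0459}
```

Call:
servo_tool(
  plan=[
    [30,0,0,0,0,0,0.03],
    [30,0,0,0,0,0,0.03],
    [30,0,0,0,0,0,0.03],
    [30,0,0,0,0,0,0.03],
    [30,0,0,0,0,0,0],
    [30,0,0,0,0,0,0],
    [30,0,0,0,0,0,0],
    [30,0,0,0,0,0,0],
  ],
)

```text
time_s: 24.35
ee_pos: [0.4905, -0.1124, 0.1686]
eef_rot: [3.136, -0.001, 1.341]
force: [1.7, -0.3, 11.8]
grip_width: 0.0455
grip_force: 45.0
```

```bash
python3 -c "from h import *;st()"
```

```text
{'time_s': 24.35, 'qpos': [-0.2986, 0.2273, 1.7019, 0.001, 1.2065, -0.0694], 'ee_pos': [0.4905, -0.1124, 0.1686], 'eef_rot': [3.1357, -0.0005, 1.3413], 'force': [1.7493, -0.3403, 11.7847], 'moment': [-0.2066, -0.4891, 0.1339], 'grip_force': 44.9986, 'grip_width': 0.0455}
```

Call:
servo_tool(
  plan=[
    [30,0,0,-0.0015,0,0,0],
    [30,0,0,-0.0015,0,0,0],
    [30,0,0,-0.0012,0,0,0],
    [30,0,0,0,0,0,0],
    [30,0,0,0,0,0,0],
    [30,0,0,0,0,0,0],
    [30,0,0,0,0,0,0],
    [30,0,0,0,0,0,0],
  ],
)

```text
time_s: 25.35
ee_pos: [0.4904, -0.1124, 0.1722]
eef_rot: [3.136, -0.001, 1.341]
force: [4.1, -1.7, 7.1]
grip_width: 0.0457
grip_force: 45.0
```

```bash
python3 -c "from h import *;st()"
```

```text
{'time_s': 25.35, 'qpos': [-0.2986, 0.2236, 1.6976, 0.001, 1.2153, -0.0694], 'ee_pos': [0.4904, -0.1124, 0.1722], 'eef_rot': [3.1364, -0.0006, 1.3412], 'force': [4.055, -1.6681, 7.0639], 'moment': [-0.278, -0.8445, 0.1404], 'grip_force': 44.9968, 'grip_width': 0.0457}
```

Call:
servo_tool(
  plan=[
    [30,0,0,-0.0008,0,0,0],
    [30,0,0,-0.0008,0,0,0],
    [30,0,0,0,0,0,0],
    [30,0,0,0,0,0,0],
    [30,0,0,0,0,0,0],
    [30,0,0,0,0,0,0],
    [30,0,0,0,0,0,0],
    [30,0,0,0,0,0,0],
  ],
)

```text
time_s: 26.35
ee_pos: [0.4903, -0.1124, 0.1732]
eef_rot: [3.137, -0.001, 1.341]
force: [6.4, -2.2, 0.7]
grip_width: 0.0452
grip_force: 45.0
```

```bash
python3 -c "from h import *;st()"
```

```text
{'time_s': 26.35, 'qpos': [-0.2986, 0.2227, 1.6962, 0.001, 1.2182, -0.0694], 'ee_pos': [0.4903, -0.1124, 0.1732], 'eef_rot': [3.137, -0.0007, 1.3412], 'force': [6.4266, -2.1862, 0.7268], 'moment': [-0.4749, -1.6236, 0.108], 'grip_force': 44.9906, 'grip_width': 0.0452}
```

Call:
servo_tool(
  plan=[
    [30,0,0,0,0,0,-0.04],
    [30,0,0,0,0,0,-0.04],
    [30,0,0,0,0,0,-0.04],
    [60,0,0,0,0,0,0],
    [65,0,0,0,0,0,0],
    [65,0,0,0,0,0,0],
    [65,0,0,0,0,0,0],
    [65,0,0,0,0,0,0],
  ],
)

```text
time_s: 27.35
ee_pos: [0.4895, -0.1121, 0.1731]
eef_rot: [3.139, -0.001, 1.461]
force: [0.8, -0.2, -0.3]
grip_width: 0.061
grip_force: 0.0
```

Run:
```python
from k import *
st()
c=grab('wrist','w5'); w=cloud(c); hsv=cv2.cvtColor(c['pixels'],cv2.COLOR_RGB2HSV)
h=(hsv[...,1]>180)&(hsv[...,2]>60)&(w[...,2]>.158)&(w[...,2]<.24)&(np.hypot(w[...,0]-.489,w[...,1]+.113)<.06)
P=w[h]; print('handle',len(P),P.min(0).round(4),P.max(0).round(4))
t=P[P[:,2]>P[:,2].max()-.004]; print('top',len(t),np.median(t[:,2]),cv2.minAreaRect((t[:,:2]*1000).astype(np.float32)))
c=load('w3'); w=cloud(c); hsv=cv2.cvtColor(c['pixels'],cv2.COLOR_RGB2HSV)
h=(hsv[...,1]>180)&(hsv[...,2]>60)&(w[...,2]>.158)&(w[...,2]<.24)&(np.hypot(w[...,0]-.489,w[...,1]+.113)<.06)
P=w[h]; t=P[P[:,2]>P[:,2].max()-.004]; print('before top',np.median(t[:,2]))
```

```text
{'time_s': 27.35, 'qpos': [-0.2986, 0.2224, 1.6969, 0.001, 1.22, -0.1892], 'ee_pos': [0.4895, -0.1121, 0.1731], 'eef_rot': [3.1392, -0.0005, 1.461], 'force': [0.753, -0.1752, -0.2711], 'moment': [-0.1004, 0.1031, 0.022], 'grip_force': 0.0, 'grip_width': 0.061}
handle 2670 [ 0.4673 -0.1239  0.1672] [ 0.5112 -0.1036  0.2027]
top 1845 0.20034880831591279 ((489.4234619140625, -114.12380981445312), (16.132686614990234, 43.16107940673828), 84.632080078125)
before top 0.20196342273887402
```

View pics/w5.png

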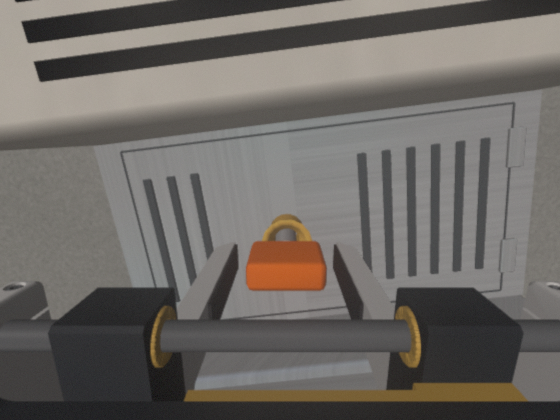

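The handle top at (286,265) is now crosswise and 1.6 mm lower than when it first stood. That fits the stud being caught with the blade in the slot. I'll take the key again and pull it out.

Call:
servo_tool(
  plan=[
    [30,0,0,0,0,0,0],
    [30,0,0,0,0,0,0],
    [30,0,0,0,0,0,0],
    [30,0,0,0,0,0,0],
    [30,0,0,0,0,0,0],
    [30,0,0,-0.004,0,0,0],
    [30,0,0,-0.008,0,0,0],
    [30,0,0,-0.01,0,0,0],
  ],
  force=25,
)

```text
time_s: 28.4
ee_pos: [0.4895, -0.1121, 0.1958]
eef_rot: [3.139, -0.0, 1.461]
force: [-1.2, 0.3, -0.2]
grip_width: 0.0458
grip_force: 25.0
```

Call:
servo_tool(
  plan=[
    [30,0,0,-0.02,0,0,0],
    [30,0,0,-0.02,0,0,0],
    [30,0,0,-0.02,0,0,0],
    [30,0,0,-0.02,0,0,0],
    [30,0,0,-0.02,0,0,0],
    [30,0,0,-0.02,0,0,0],
    [30,0,0,-0.02,0,0,0],
    [30,0,0,-0.01,0,0,0],
  ],
)

```text
time_s: 29.4
ee_pos: [0.4891, -0.1122, 0.3466]
eef_rot: [3.138, -0.0, 1.461]
force: [-0.3, -0.4, -0.5]
grip_width: 0.0458
grip_force: 25.0
```

Run:
```python
from k import *
st()
M=cur(); c=grab('scene','s6'); w=cloud(c); 
row(M,T([.647,.2335,.34],M[:3,:3]),8)
t=load('t0');wt=cloud(t)
# pot interior: floor radius via top cam
m=(np.hypot(wt[...,0]-.647,wt[...,1]-.2335)<.06)&np.isfinite(wt[...,2])
P=wt[m]
for a in (0.,.01,.02,.04,.06,.08):
    k=P[(P[:,2]>=a)&(P[:,2]<a+.01)]; print(a,len(k),np.hypot(k[:,0]-.647,k[:,1]-.2335).min().round(3) if len(k) else '')
```

```text
{'time_s': 29.4, 'qpos': [-0.299, 0.1199, 1.4158, 0.0009, 1.602, -0.1892], 'ee_pos': [0.4891, -0.1122, 0.3466], 'eef_rot': [3.1376, -0.0001, 1.461], 'force': [-0.2513, -0.4361, -0.548], 'moment': [-0.0276, 0.0432, -0.0769], 'grip_force': 24.9998, 'grip_width': 0.0458}
row x8 [0.04512 0.01488 0.00089] [ 0. -0.  0.] deg/row 0.0
0.0 766 0.001
0.01 45 0.018
0.02 46 0.037
0.04 47 0.04
0.06 53 0.042
0.08 52 0.044
```

View pics/s6.png

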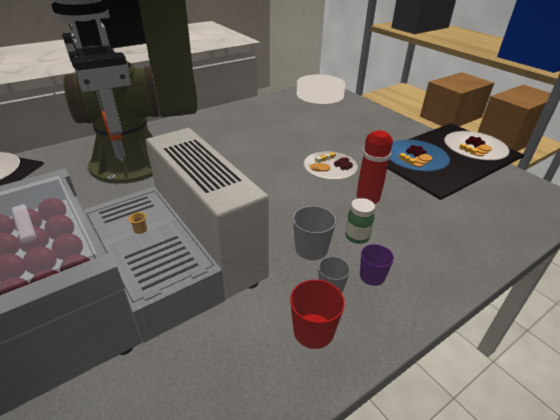

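The key hangs in the hand at (112,145), and the collar, pot and other things are in place. Carrying it to the pot.

Call:
servo_tool(
  plan=[
    [30,0.045,0.0149,0,0,0,0],
    [30,0.045,0.0149,0,0,0,0],
    [30,0.045,0.0149,0,0,0,0],
    [30,0.045,0.0149,0,0,0,0],
    [30,0.045,0.0149,0,0,0,0],
    [30,0.045,0.0149,0,0,0,0],
    [30,0.045,0.0149,0,0,0,0],
    [30,0.045,0.0149,0,0,0,0],
  ],
)

```text
time_s: 30.45
ee_pos: [0.6473, 0.234, 0.3449]
eef_rot: [3.14, -0.0, 1.461]
force: [0.6, -0.9, 0.4]
grip_width: 0.0457
grip_force: 25.0
```

Call:
servo_tool(
  plan=[
    [30,0,0,0,0,0,0],
    [30,0,0,0,0,0,0],
    [30,0,0,0.02,0,0,0],
    [30,0,0,0.02,0,0,0],
    [30,0,0,0.02,0,0,0],
    [30,0,0,0.02,0,0,0],
    [30,0,0,0.02,0,0,0],
    [30,0,0,0.02,0,0,0],
  ],
)

```text
time_s: 31.45
ee_pos: [0.6471, 0.2312, 0.2258]
eef_rot: [3.138, -0.001, 1.46]
force: [-0.3, -0.6, -0.7]
grip_width: 0.046
grip_force: 25.0
```

Run:
```python
from k import *
st()
M=cur(); row(M,T([.647,.2335,.075],M[:3,:3]),8)
c=grab('wrist','w7'); w=cloud(c); hsv=cv2.cvtColor(c['pixels'],cv2.COLOR_RGB2HSV)
m=(hsv[...,1]<60)&(abs(w[...,2]-.095)<.008)&(np.hypot(w[...,0]-.647,w[...,1]-.2335)<.07); P=w[m]
print(len(P),P.min(0),P.max(0),cv2.minEnclosingCircle(P[:,:2].astype(np.float32)))
h=(hsv[...,1]>180)&(hsv[...,2]>60)&(w[...,2]>.15)&(np.hypot(w[...,0]-M[0,3],w[...,1]-M[1,3])<.06); P=w[h]; print('handle',P.min(0),P.max(0))
```

```text
{'time_s': 31.45, 'qpos': [0.29, 0.6069, 1.0364, -0.0007, 1.4948, 0.4014], 'ee_pos': [0.6471, 0.2312, 0.2258], 'eef_rot': [3.1381, -0.0008, 1.4595], 'force': [-0.3405, -0.6067, -0.7386], 'moment': [-0.0956, 0.0229, 0.0215], 'grip_force': 24.9999, 'grip_width': 0.046}
row x8 [ 0.00028 -0.00012  0.01885] [ 0. -0. -0.] deg/row 0.0
993 [0.59844146 0.18907824 0.08700664] [0.69697455 0.28314818 0.09754892] ((0.6477615237236023, 0.2336243987083435), 0.04986649751663208)
handle [0.62389993 0.21889519 0.22023582] [0.69638519 0.25945093 0.34035387]
```

Call:
servo_tool(
  plan=[
    [30,0.0003,0,0.019,0,0,0],
    [30,0.0003,0,0.019,0,0,0],
    [30,0.0003,0,0.019,0,0,0],
    [30,0.0003,0,0.019,0,0,0],
    [30,0.0003,0,0.019,0,0,0],
    [30,0.0003,0,0.019,0,0,0],
    [30,0.0003,0,0.019,0,0,0],
    [30,0.0003,0,0.019,0,0,0],
  ],
)

```text
time_s: 32.5
ee_pos: [0.6479, 0.2351, 0.0723]
eef_rot: [3.139, -0.0, 1.461]
force: [-0.2, -0.5, -1.4]
grip_width: 0.046
grip_force: 25.0
```

Call:
servo_tool(
  plan=[
    [30,0,0,0,0,0,0],
    [51,0,0,0,0,0,0],
    [54,0,0,0,0,0,0],
    [55,0,0,0,0,0,0],
    [55,0,0,0,0,0,0],
    [55,0,0,0,0,0,0],
    [55,0,0,0,0,0,0],
    [55,0,0,0,0,0,0],
  ],
)

```text
time_s: 33.5
ee_pos: [0.648, 0.235, 0.0736]
eef_rot: [3.139, -0.0, 1.461]
force: [0.3, -0.2, 0.3]
grip_width: 0.0517
grip_force: 0.0
```

Call:
servo_tool(
  plan=[
    [55,0,0,-0.005,0,0,0],
    [55,0,0,-0.01,0,0,0],
    [55,0,0,-0.02,0,0,0],
    [55,0,0,-0.025,0,0,0],
    [55,0,0,-0.025,0,0,0],
    [55,0,0,-0.025,0,0,0],
    [55,0,0,-0.025,0,0,0],
    [55,0,0,-0.015,0,0,0],
  ],
)

```text
time_s: 34.5
ee_pos: [0.6478, 0.2351, 0.2264]
eef_rot: [3.137, -0.002, 1.461]
force: [-0.1, -0.5, -0.3]
grip_width: 0.0519
grip_force: 0.0
```

Run:
```python
from k import *
st()
c=grab('wrist','w8'); w=cloud(c); hsv=cv2.cvtColor(c['pixels'],cv2.COLOR_RGB2HSV)
m=(hsv[...,1]<60)&(abs(w[...,2]-.095)<.008)&(np.hypot(w[...,0]-.647,w[...,1]-.2335)<.07); P=w[m]
print('pot',cv2.minEnclosingCircle(P[:,:2].astype(np.float32)))
h=(hsv[...,1]>180)&(hsv[...,0]<15)&(hsv[...,2]>60)&(np.hypot(w[...,0]-.647,w[...,1]-.2335)<.05); P=w[h]; print('handle',len(P),P.min(0),P.max(0))
```

```text
{'time_s': 34.5, 'qpos': [0.2952, 0.6105, 1.0296, -0.0005, 1.4963, 0.405], 'ee_pos': [0.6478, 0.2351, 0.2264], 'eef_rot': [3.1366, -0.0016, 1.4611], 'force': [-0.1074, -0.4732, -0.2536], 'moment': [-0.0961, 0.0585, -0.0284], 'grip_force': 0.0, 'grip_width': 0.0519}
pot ((0.6479156613349915, 0.23345747590065002), 0.04993198812007904)
handle 928 [0.62346728 0.19740912 0.06037382] [0.66553804 0.22347197 0.0935793 ]
```

View pics/w8.png

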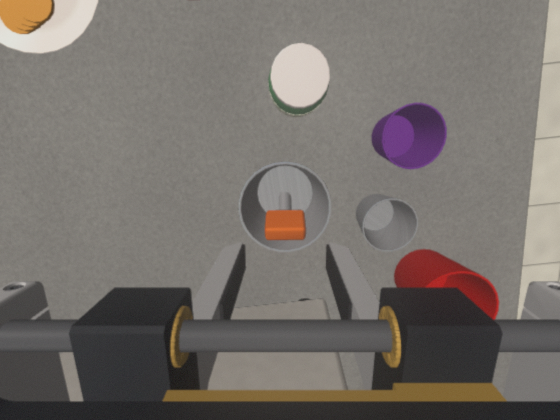

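The key leans inside the pot, with its handle at (285,224), and the pot has not moved. Handing in.

```bash
python3 -c "
from station import ctrl
print(ctrl.hand_in())"
```

```text
the job is handed in; nothing more can be done
None
```

The job is handed in, but `hand_in` returned no verdict: force and key height show the stud caught (its head was not seen directly), the key rests in the pot, the pot has not moved, and the clock stood at about 34.5 s.

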